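# Try rotor sleeves on a gauge pin and sort them

### The job

Try both white octagonal sleeves, one at a time, on the level steel gauge pin: slide the sleeve along the pin as far as it will go without forcing it and let it stay there a moment, then draw it off and lay it on its side in a tray, the green tray if it went right up to the blue shoulder, the red tray if it stopped short. Sort the first sleeve before you move the second, and leave the timer, the small jar and the bottle with the blue cap where they stand.

Things in the scene. Friction and masses are not known exactly. Their poses are not given: they have to be found in the camera images.
- sleeve_1: White plastic tube lying on its side, octagonal outside, 40 mm across flats, 80 mm long, open at both (like) ends, mouths 24 mm wide, 0.12 kg. The two sleeves look the same; a narrow place may be hidden halfway along the bore: only a trial tells. Origin: on the tube's axis, midway (20 mm above what it lies on). x axis: along the tube.
- sleeve_2: White plastic tube lying on its side, octagonal outside, 40 mm across flats, 80 mm long, open at both (like) ends, mouths 24 mm wide, 0.12 kg. The two sleeves look the same; a narrow place may be hidden halfway along the bore: only a trial tells. Origin: on the tube's axis, midway (20 mm above what it lies on). x axis: along the tube.
- gauge: Stand fixed to the bench: aluminium base plate 115 x 70 x 12 mm, blue upright block (26 mm thick, 56 wide, top at 107) and a level steel pin toward the stand's -x. Origin: on the underside, 30 mm before the blue shoulder face; x axis: along the pin, tip to block; z up. A sleeve fully home has its centre at x = -10, z = 80 mm; one with a narrow place stops 27 mm short of that.
- pin_tip (a point): Centre of the pin's tip. The pin is 20 mm thick, its axis 80 mm above the bench; the last 10 mm taper to 13 mm at the tip.
- pin_shoulder (a point): Where the pin's axis meets the blue shoulder face, 62 mm from the tip.
- green_tray: Green plastic tray, fixed to the bench, open above, 130 (its x) x 170 (its y) x 30 mm high, walls and floor 4 mm thick. Origin: centre of its underside; z up. Takes the sleeves that went fully home on the pin.
- red_tray: Red plastic tray, fixed to the bench, open above, 130 (its x) x 170 (its y) x 30 mm high, walls and floor 4 mm thick. Origin: centre of its underside; z up. Takes the sleeves that stopped short.
- timer: White timer, 62 x 66 x 18 mm. Bystander; leave it alone. Origin: centre of its underside.
- jar_small: Small jar with a white lid and orange contents, 44 mm across, 50 mm high. Bystander; leave it alone. Origin: centre of its underside.
- bottle_clear: White bottle with a blue cap, 56 mm across, 120 mm high. Bystander; leave it alone. Origin: centre of its underside.
Not all that is in view belongs to the job. Leave any pink or turquoise look-alike of the sleeve_1 alone. Leave any orange look-alike of the sleeve_2 alone.

How it is judged:
By the outcome, as a careful person would: the job done as asked, in the order asked, and still so for the second after the job is handed in, with the robot touching nothing.
It also fails if it takes over 69 s, if anything falls off the work surface, if the arm or the gripper's body presses on something with over 40 N, if the wrist force passes 120 N, or if a joint passes its speed limit or range.

### The arm

A 6-joint arm with a two-finger parallel gripper is mounted at the origin on a cart in front of the work surface, level with it; the furniture and walls round the work are solid. World frame = base frame: x ahead of the robot, y to its left, z up, the work surface at z = 0. Lengths are in m, angles in degrees, forces in N, time in s.
With the tool pointing down it reaches from about 0.35 to 0.875 m from the base axis. Payload 4.2 kg.
Tool frame: the origin (TCP) lies on the centre line of the jaws, within the pads' length; the fingertips stand 25 mm ahead of it and the grasp point (between the pads) lies 6 mm ahead of it; z points along the fingers, y is the line along which they close (so a half turn about z gives the same grasp; the last joint's range is limited). The gripper opens to 87 mm and grips with 3 to 60 N. Pads are 19 mm wide; open, the fingers measure 117 mm over their backs; the gripper's body (75 mm by 190 mm) begins 51 mm behind the grasp point.
Start: joints at [79.676, 22.042, 0.453, 0, -68.411, -14.817], TCP at [0.265, 0.566, 0.212] pointing down, gripper open.
Joint ranges: [-179.83, 179.83], [-69.29, 118.12], [-61.27, 80.66], [-181.25, 117.63], [-171.15, -9.14], [-177.46, 177.46]. Speed limits (degrees/s): [159.86, 159.86, 180, 180, 180, 180].

### API

Orientations are given as a 3x3 rotation matrix whose columns are the frame's x, y, z axes.
In Python, from station import r gives the robot as it stands.
- The arm moves only by the tool move_arm, never from a script. Its argument "series" is a list of rows, each an object with "grip": the opening, from 0 (shut) to 1 (fully open); "xyz": the shift along the tool's x, y, z in mm, a list of three; "angular": the turn, a rotation vector about the tool's x, y, z in rad, a list of three. A call has 1 to 10 rows; each row is the pose to reach, as a shift and turn from the pose commanded when the call began, along the tool's axes at that moment; what a row does not reach only later rows make up. A row lasts 1/10 s, in which the tool goes at most 50 mm and 8.59 degrees, less where a joint would pass 70% of its speed; a pose out of reach is approached as far as the arm can. A call with a gripper value outside its range is refused whole. The fingers move at their own pace and stop on an object; the grip force is fixed at half the most. Time passes only in rows, so rows that repeat a pose let the fingers close. It gives the time, the measured TCP pose, the force, the opening and the grip force at its end, in the units of the state.
- r.sense(): the state, without advancing time (a new reading comes with each control period).
- r.capture(name): name is "scene" or "top" or "wrist"; returns a dict with "img" (384x512x3 uint8, red, green, blue), "camera_matrix" (3x3 intrinsics, pixels), "k1" (the pictures are not rectified: a ray, as slopes to the right and down, at radius r is drawn at 1 + k1 r^2 times it, then the intrinsics apply), "rvec" (rotation vector, rad) and "tvec" (3), from world to camera coordinates, as OpenCV has them; the wrist camera has in their place "hand_eye" (4x4, takes a point from camera to tool coordinates, whose origin is the TCP and whose axes are the flange's). Camera axes: x right, y down, z forward; pixel columns grow to the right and rows downward; lengths in m; the calibration is good to about 2 mm. A picture is of the moment at which its call begins: read the wrist's pose just before it. There is no depth.
- r.finish_job(): hands the job in; it is judged then, once.
The state is a dict: "time_s": time; "joints": joint angles; "joint_velocities": joint speeds; "effort": joint torques, N m; "tcp_pos": TCP position; "ee_rot": TCP orientation; "wrist_force": force on the tool from outside, world axes, zero at the start; "moment": the same for the moment, N m; "gripper_width": opening from 0.0 (shut) to 1.0 (fully open); "gripper_force": force on a finger pad.
Only numpy, scipy, OpenCV 4.12 (cv2) and the standard library are available. Lean on these libraries where they do the work, as an engineer would, in place of code of your own. Each camera call takes 0.05 s, during which the arm holds its last target. There are 200 camera calls.

## Working session

There is one attempt and no reset: what is moved stays moved. The work goes in short steps, Python scripts to look and compute and a tool call to move; the robot and the scene stay as the last step left them, time stands still between calls to the robot, and variables do not carry over. Pictures are saved under pics/ and viewed, at most 10 in all, crops included, and the job is handed in when it is done.

Besides the shell and the picture viewer there is one more tool, called after "Request:" as name(argument=value, ...), one argument or row to a line, values as JSON. move_arm: Moves the arm, as the interface text tells. Its arguments: {"type":"object","properties":{"series":{"type":"array"}},"required":["series"]}

```bash
mkdir -p pics; ls
cat > h.py <<'E'
import numpy as np, cv2, pickle
from station import r
def cap(n,f):
    s=r.sense(); c=r.capture(n); cv2.imwrite(f'pics/{f}.png',c['img'][:,:,::-1]); c['s']=s
    pickle.dump(c,open(f'pics/{f}.pkl','wb')); return c
def load(f): return pickle.load(open(f'pics/{f}.pkl','rb'))
def pose(c): # camera->world R,t
    if 'hand_eye' in c and c['hand_eye'] is not None:
        H=np.array(c['hand_eye']); T=np.eye(4); T[:3,:3]=np.array(c['s']['ee_rot']); T[:3,3]=c['s']['tcp_pos']
        M=T@H; return M[:3,:3],M[:3,3]
    R=cv2.Rodrigues(np.array(c['rvec'],float))[0]; return R.T,-R.T@np.array(c['tvec'],float).ravel()
def ray(c,uv):
    K=np.array(c['camera_matrix']); d=np.array([(uv[0]-K[0,2])/K[0,0],(uv[1]-K[1,2])/K[1,1]]); p=d.copy()
    for _ in range(30): p=d/(1+c['k1']*(p@p))
    R,t=pose(c); return t,R@np.array([p[0],p[1],1])
def atz(c,uv,z):
    o,d=ray(c,uv); return o+d*(z-o[2])/d[2]
def tri(*obs):
    A=np.zeros((3,3));b=np.zeros(3)
    for c,uv in obs:
        o,d=ray(c,uv); d=d/np.linalg.norm(d); P=np.eye(3)-np.outer(d,d); A+=P;b+=P@o
    x=np.linalg.solve(A,b); res=[np.linalg.norm(np.cross(x-ray(c,uv)[0],ray(c,uv)[1]/np.linalg.norm(ray(c,uv)[1]))) for c,uv in obs]
    return x,res
def proj(c,X):
    R,t=pose(c); p=R.T@(np.array(X)-t); p=p[:2]/p[2]; p=p*(1+c['k1']*(p@p)); K=np.array(c['camera_matrix'])
    return np.array([K[0,0]*p[0]+K[0,2],K[1,1]*p[1]+K[1,2]])
E
python3 - <<'E'
from h import *
a=cap('top','top0');b=cap('scene','sc0')
print(pose(a),pose(b),a['s']['ee_rot'],a['s']['tcp_pos'],a['s']['gripper_width'])
for n in('top0','sc0'):
    i=cv2.imread(f'pics/{n}.png'); cv2.imwrite(f'pics/{n}b.png',cv2.resize(i,(800,600),interpolation=cv2.INTER_CUBIC))
E
```

```text
pics
(array([[-0.03871844, -0.97772214,  0.2063015 ],
       [-0.99924955,  0.03765588, -0.00907604],
       [ 0.00110538, -0.20649809, -0.97844638]]), array([0.39388043, 0.22496029, 1.0544503 ])) (array([[ 0.79086832, -0.4079179 ,  0.45621298],
       [-0.61190126, -0.51464667,  0.60059608],
       [-0.0102054 , -0.75414971, -0.65662323]]), array([ 0.0344677 , -0.5425867 ,  0.91854971])) [[ 9.05174888e-01 -4.25038454e-01 -8.57040437e-04]
 [-4.25039308e-01 -9.05172597e-01 -2.03875726e-03]
 [ 9.07807170e-05  2.20970775e-03 -9.99997554e-01]] [0.26524737 0.5652277  0.21114366] 1.0019002095376817
```

View pics/top0b.png

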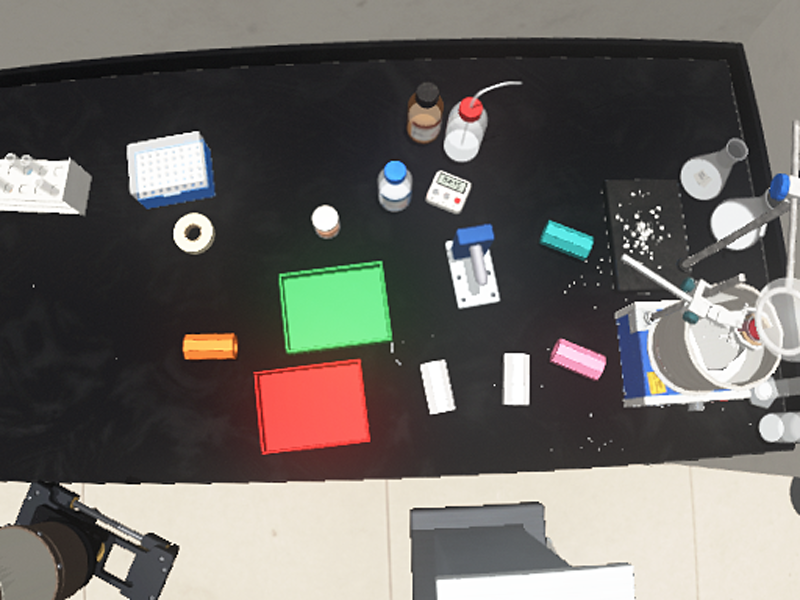

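View pics/sc0b.png

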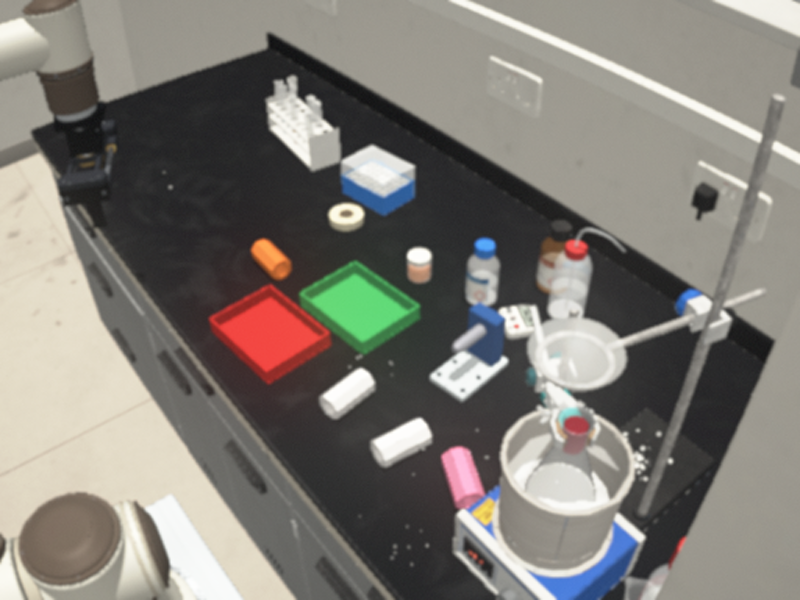

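The top view shows white sleeves at (437,386) and (516,379), the pin from tip (482,281) to shoulder (475,243), the green tray at (336,307) and the red tray at (312,406). The scene view agrees, with the sleeves at (348,393) and (401,442).

Run:
```python
from h import *
np.set_printoptions(precision=4,suppress=True)
a=load('top0');b=load('sc0')
k=.64
T=lambda u,v:(a,(u*k,v*k)); S=lambda u,v:(b,(u*k,v*k))
print('A',tri(T(437,386),S(348,391))); print('B',tri(T(516,379),S(401,441)))
print('tip',tri(T(482,280),S(459,344)))
for n,p,z in [('A far',(433,362),.04),('A near',(442,412),.04),('Bfar',(516,354),.04),('Bnear',(516,404),.04),('tip',(482,282),.08),('sh',(475,248),.08),
 ('g1',(279,273),.03),('g2',(383,262),.03),('g3',(392,340),.03),('g4',(287,353),.03),('r1',(254,372),.03),('r2',(361,360),.03),('r3',(370,440),.03),('r4',(262,454),.03),
 ('plate nl',(460,306),.012),('plate nr',(499,299),.012)]:
    print(n,atz(*T(*p),z))
i=a['img'][:,:,::-1]; c1=i[130:280,250:350]; cv2.imwrite('pics/c1.png',cv2.resize(c1,None,fx=4,fy=4,interpolation=cv2.INTER_CUBIC))
```

```text
A (array([0.4535, 0.1473, 0.0256]), [np.float64(0.0021387576526127605), np.float64(0.0021387576526126634)])
B (array([0.4588, 0.0207, 0.0244]), [np.float64(0.0018762140774886236), np.float64(0.0018762140774886444)])
tip (array([0.6098, 0.0735, 0.0877]), [np.float64(0.0036246532677344494), np.float64(0.0036246532677345353)])
A far [0.4885 0.1537 0.04  ]
A near [0.4103 0.1436 0.04  ]
Bfar [0.4955 0.0218 0.04  ]
Bnear [0.4173 0.0273 0.04  ]
tip [0.605  0.0744 0.08  ]
sh [0.6598 0.0816 0.08  ]
g1 [0.6436 0.3963 0.03  ]
g2 [0.6554 0.2261 0.03  ]
g3 [0.527  0.2164 0.03  ]
g4 [0.5123 0.3841 0.03  ]
r1 [0.4838 0.4373 0.03  ]
r2 [0.497  0.2667 0.03  ]
r3 [0.3718 0.2567 0.03  ]
r4 [0.3553 0.4257 0.03  ]
plate nl [0.5809 0.1028 0.012 ]
plate nr [0.5901 0.0376 0.012 ]
```

View pics/c1.png

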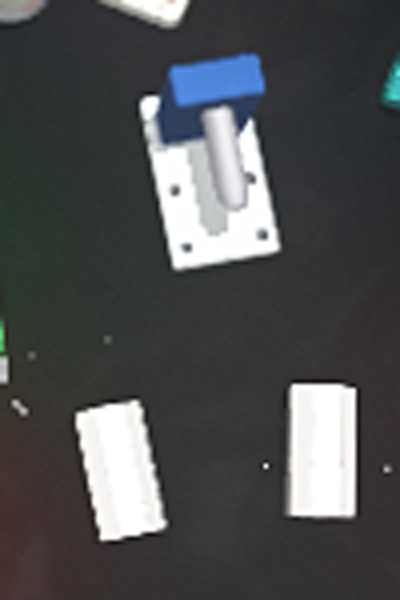

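```bash
cat >> h.py <<'E'
from scipy.spatial.transform import Rotation as Ro
def goto(x,y,z,yaw):
    s=r.sense(); R=np.array(s['ee_rot']); c,q=np.cos(np.radians(yaw)),np.sin(np.radians(yaw))
    G=np.array([[c,q,0],[q,-c,0],[0,0,-1.]])
    print('xyz mm',np.round(R.T@(np.array([x,y,z])-s['tcp_pos'])*1000,1),'ang',np.round(Ro.from_matrix(R.T@G).as_rotvec(),4),'t',round(s['time_s'],2))
E
python3 -c "
from h import *
goto(.45,.148,.25,7.4)"
```

```text
xyz mm [344.6 299.3 -38.1] ang [ 1.900e-03  5.000e-04 -5.681e-01] t 0.1
```

Request:
move_arm(
  series=[
    {"grip": 1, "xyz": [35, 30, -15], "angular": [0, 0, -0.06]},
    {"grip": 1, "xyz": [70, 60, -30], "angular": [0, 0, -0.12]},
    {"grip": 1, "xyz": [105, 91, -38], "angular": [0, 0, -0.18]},
    {"grip": 1, "xyz": [140, 122, -38], "angular": [0, 0, -0.24]},
    {"grip": 1, "xyz": [175, 152, -38], "angular": [0, 0, -0.3]},
    {"grip": 1, "xyz": [210, 182, -38], "angular": [0, 0, -0.36]},
    {"grip": 1, "xyz": [245, 213, -38], "angular": [0, 0, -0.42]},
    {"grip": 1, "xyz": [280, 243, -38], "angular": [0, 0, -0.48]},
    {"grip": 1, "xyz": [315, 274, -38], "angular": [0, 0, -0.54]},
    {"grip": 1, "xyz": [344, 299, -38], "angular": [0, 0, -0.568]},
  ],
)

```text
time_s: 1.1
tcp_pos: [0.45, 0.1467, 0.2501]
ee_rot: [[0.992, 0.13, -0.0], [0.13, -0.992, -0.0], [-0.0, 0.0, -1.0]]
wrist_force: [0.3, 0.6, 0.3]
gripper_width: 0.997
gripper_force: 0.0
```

Request:
move_arm(
  series=[
    {"grip": 1, "xyz": [0, 0, 0], "angular": [0, 0, 0]},
    {"grip": 1, "xyz": [0, 0, 0], "angular": [0, 0, 0]},
  ],
)

```text
time_s: 1.3
tcp_pos: [0.4499, 0.1481, 0.2499]
ee_rot: [[0.992, 0.126, -0.001], [0.126, -0.992, -0.0], [-0.001, 0.0, -1.0]]
wrist_force: [0.3, 0.5, 0.2]
gripper_width: 0.994
gripper_force: 0.0
```

Run:
```python
from h import *
c=cap('wrist','w1'); print(c['s']['tcp_pos'],c['s']['ee_rot'],c['hand_eye'],c['s']['wrist_force'],c['s']['joints'])
cv2.imwrite('pics/w1b.png',cv2.resize(c['img'][:,:,::-1],(800,600),interpolation=cv2.INTER_CUBIC))
```

```text
[0.44986065 0.14811906 0.24991381] [[ 9.91983175e-01  1.26368101e-01 -6.95563832e-04]
 [ 1.26368033e-01 -9.91983417e-01 -1.40286156e-04]
 [-7.07715482e-04  5.12644731e-05 -9.99999748e-01]] [[ 9.61529523e-05 -9.67558745e-01 -2.52646128e-01  6.85466101e-02]
 [ 9.99999989e-01  1.22262915e-04 -8.76467091e-05 -2.33553596e-04]
 [ 1.15692592e-04 -2.52646116e-01  9.67558746e-01 -1.72439065e-01]
 [ 0.00000000e+00  0.00000000e+00  0.00000000e+00  1.00000000e+00]] [0.2564207  0.54890841 0.21731458] [ 3.79302283e+01  5.51335152e+00 -1.62160575e+01 -1.95417119e-02
 -6.83069673e+01  5.93367684e+01]
```

View pics/w1b.png

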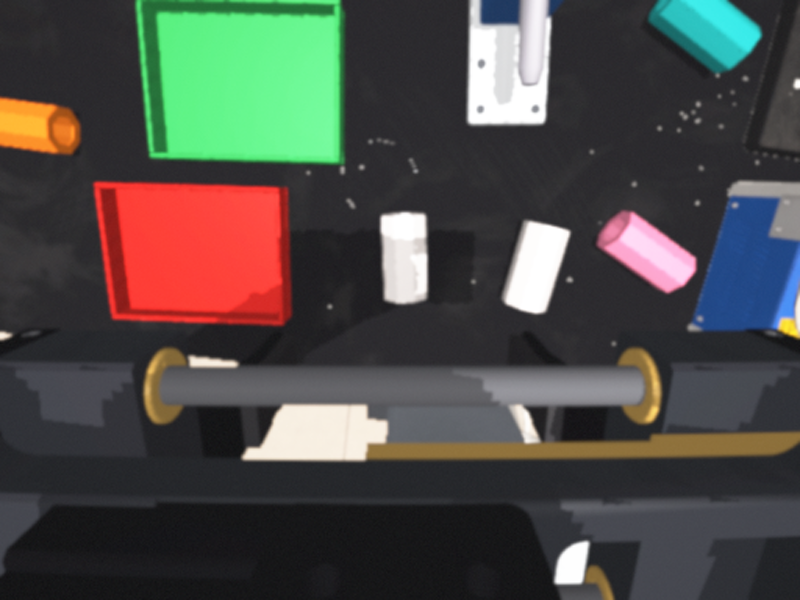

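The wrist view shows sleeve A from (403,213) to (403,302), upright in the picture, so it is aligned with the tool. Sleeve B runs from (546,225) to (525,309). The pin tip is near (531,82) and the plate's near edge runs from (468,124) to (546,125).

Run:
```python
from h import *
np.set_printoptions(precision=4,suppress=True)
a=load('top0');b=load('sc0');w=load('w1'); k=.64
W=lambda u,v:(w,(u*k,v*k)); T=lambda u,v:(a,(250+u/4,130+v/4))
print('tip tri',tri(W(531,80),T(236,203)), tri(W(531,80),T(236,203),(b,(459*k,344*k))))
for z in(.07,.08): print('tip',atz(*W(531,80),z),'pin far',atz(*W(533,10),z))
print('plate',atz(*W(468,124),.012),atz(*W(546,125),.012))
for n,p in [('A1',(382,213)),('A2',(427,213)),('A3',(427,302)),('A4',(384,302)),('Bfar',(548,227)),('Bnear',(525,309))]:
    print(n,atz(*W(*p),.02),atz(*W(*p),.04))
print('A centre', tri(W(404,302),T(132,535)), tri(W(404,217),T(107,405)))
i=w['img'][:,:,::-1]
p=[cv2.resize(i[0:90,280:380],None,fx=4,fy=4,interpolation=cv2.INTER_CUBIC),cv2.resize(i[125:215,230:330],None,fx=4,fy=4,interpolation=cv2.INTER_CUBIC)]
cv2.imwrite('pics/c2.png',np.hstack(p))
```

```text
tip tri (array([0.5996, 0.0764, 0.1013]), [np.float64(0.00014962455056608115), np.float64(0.00014962455056618078)]) (array([0.6053, 0.0725, 0.0898]), [np.float64(0.002932492450360993), np.float64(0.003630388642433069), np.float64(0.006474334741135448)])
tip [0.6074 0.0685 0.07  ] pin far [0.6551 0.0762 0.07  ]
tip [0.6048 0.071  0.08  ] pin far [0.6512 0.0785 0.08  ]
plate [0.5779 0.1038 0.012 ] [0.5865 0.0329 0.012 ]
A1 [0.489  0.1719 0.02  ] [0.4904 0.1712 0.04  ]
A2 [0.4943 0.1302 0.02  ] [0.4955 0.1315 0.04  ]
A3 [0.4087 0.118  0.02  ] [0.4141 0.1199 0.04  ]
A4 [0.4033 0.16   0.02  ] [0.409  0.1599 0.04  ]
Bfar [0.4962 0.0147 0.02  ] [0.4972 0.0217 0.04  ]
Bnear [0.4138 0.0203 0.02  ] [0.419  0.0271 0.04  ]
A centre (array([0.4101, 0.142 , 0.035 ]), [np.float64(0.0009050834052652262), np.float64(0.0009050834052652579)]) (array([0.4896, 0.1527, 0.0354]), [np.float64(0.0015464061192422415), np.float64(0.0015464061192422911)])
```

View pics/c2.png

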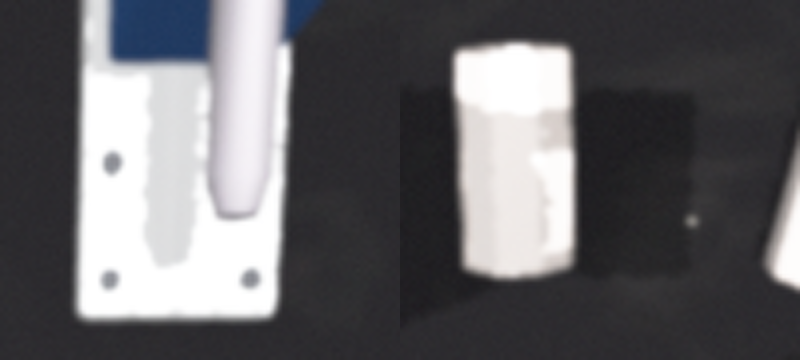

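```bash
python3 -c "
from h import *
np.set_printoptions(precision=4,suppress=True)
w=load('w1')
for z in(.08,): print(atz(w,(339.25,53.3),z),atz(w,(280+247/4,15),z),atz(w,(280+240/4,45),z))
goto(.45,.146,.031,7.8)"
```

```text
[0.6025 0.0713 0.08  ] [0.6427 0.0762 0.08  ] [0.6114 0.0721 0.08  ]
xyz mm [  0.    2.9 219. ] ang [-0.      0.0005 -0.0078] t 1.35
```

Request:
move_arm(
  series=[
    {"grip": 1, "xyz": [0, 2, 40], "angular": [0, 0, -0.008]},
    {"grip": 1, "xyz": [0, 2, 85], "angular": [0, 0, -0.008]},
    {"grip": 1, "xyz": [0, 2, 130], "angular": [0, 0, -0.008]},
    {"grip": 1, "xyz": [0, 2, 170], "angular": [0, 0, -0.008]},
    {"grip": 1, "xyz": [0, 2, 200], "angular": [0, 0, -0.008]},
    {"grip": 1, "xyz": [0, 2, 215], "angular": [0, 0, -0.008]},
    {"grip": 1, "xyz": [0, 2, 219], "angular": [0, 0, -0.008]},
    {"grip": 1, "xyz": [0, 2, 219], "angular": [0, 0, -0.008]},
    {"grip": 0, "xyz": [0, 2, 219], "angular": [0, 0, -0.008]},
    {"grip": 0, "xyz": [0, 2, 219], "angular": [0, 0, -0.008]},
  ],
)

```text
time_s: 2.35
tcp_pos: [0.4508, 0.1478, 0.0324]
ee_rot: [[0.991, 0.137, 0.002], [0.137, -0.991, 0.002], [0.002, -0.001, -1.0]]
wrist_force: [0.9, 0.5, -0.0]
gripper_width: 0.893
gripper_force: 0.0
```

Request:
move_arm(
  series=[
    {"grip": 0, "xyz": [0, 0, 0], "angular": [0, 0, 0]},
    {"grip": 0, "xyz": [0, 0, 0], "angular": [0, 0, 0]},
    {"grip": 0, "xyz": [0, 0, 0], "angular": [0, 0, 0]},
    {"grip": 0, "xyz": [0, 0, 0], "angular": [0, 0, 0]},
  ],
)

```text
time_s: 2.75
tcp_pos: [0.4502, 0.147, 0.0314]
ee_rot: [[0.991, 0.137, 0.0], [0.137, -0.991, 0.0], [0.0, -0.0, -1.0]]
wrist_force: [-0.6, 0.6, -0.3]
gripper_width: 0.54
gripper_force: 0.0
```

Request:
move_arm(
  series=[
    {"grip": 0, "xyz": [0, 0, 0], "angular": [0, 0, 0]},
    {"grip": 0, "xyz": [0, 0, 0], "angular": [0, 0, 0]},
    {"grip": 0, "xyz": [0, 0, 0], "angular": [0, 0, 0]},
    {"grip": 0, "xyz": [0, 0, -15], "angular": [0, 0, 0]},
    {"grip": 0, "xyz": [0, 0, -50], "angular": [0, 0, 0]},
    {"grip": 0, "xyz": [0, 0, -60], "angular": [0, 0, 0]},
    {"grip": 0, "xyz": [0, 0, -60], "angular": [0, 0, 0]},
  ],
)

```text
time_s: 3.45
tcp_pos: [0.4511, 0.1477, 0.0928]
ee_rot: [[0.991, 0.137, 0.003], [0.137, -0.991, 0.003], [0.004, -0.002, -1.0]]
wrist_force: [-0.4, 0.7, 0.3]
gripper_width: 0.014
gripper_force: 0.0
```

Run:
```python
from h import *
# pin tip approx (.6025,.0713), yaw 7 ; sleeve centre 55mm before tip
d=np.array([np.cos(np.radians(7)),np.sin(np.radians(7))]); p=np.array([.6035,.0715])-d*.060
print(p); goto(p[0],p[1],.0914,7)
```

```text
[0.54394723 0.06418784]
xyz mm [80.5 95.5  1.5] ang [-0.0021 -0.0038  0.0151] t 3.45
```

The jaws closed to 1 mm, so the grasp missed. I'll take another look.

Run:
```python
from h import *
c=cap('wrist','w2'); b=cap('top','t2')
t=cv2.resize(b['img'][120:290,220:370,::-1],None,fx=2.6,fy=2.6,interpolation=cv2.INTER_CUBIC)[:384]
w=c['img'][:,:,::-1]; s=384/t.shape[0]; im=np.hstack([w[:, :400],t]); print(im.shape); cv2.imwrite('pics/w2b.png',im)
```

```text
(384, 790, 3)
```

View pics/w2b.png

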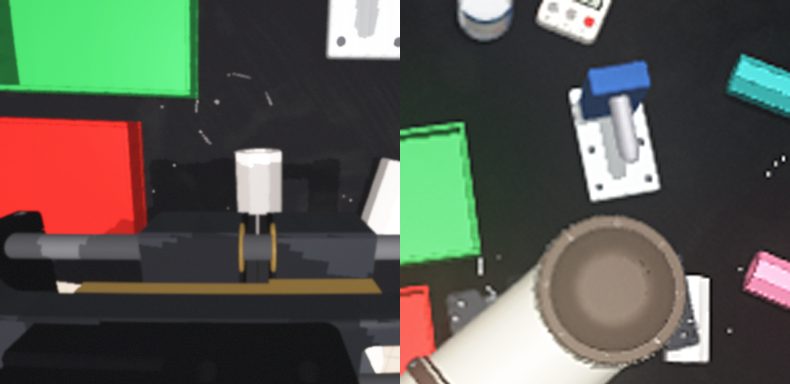

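Run:
```python
from h import *
np.set_printoptions(precision=4,suppress=True)
w=load('w1');c=load('w2')
print('pre tri far mouth top centre etc')
for u in((236,152),(282,152),(236,205),(281,205)): print(u,atz(c,u,.02),atz(c,u,.04))
print(c['s']['tcp_pos'],c['s']['time_s'],c['s']['gripper_width'])
i=c['img'][130:270,190:330,::-1]; cv2.imwrite('pics/c3.png',cv2.resize(i,None,fx=4,fy=4,interpolation=cv2.INTER_CUBIC))
goto(.45,.146,.031,7.8)
```

```text
pre tri far mouth top centre etc
(236, 152) [0.4868 0.1723 0.02  ] [0.4893 0.171  0.04  ]
(282, 152) [0.4925 0.1311 0.02  ] [0.4946 0.1332 0.04  ]
(236, 205) [0.4368 0.1664 0.02  ] [0.4435 0.1656 0.04  ]
(281, 205) [0.4427 0.124  0.02  ] [0.4489 0.1267 0.04  ]
[0.4511 0.1477 0.0928] 3.45 0.014061773895370574
xyz mm [ 0.5  0.7 59.6] ang [0.0001 0.0011 0.0006] t 3.55
```

View pics/c3.png

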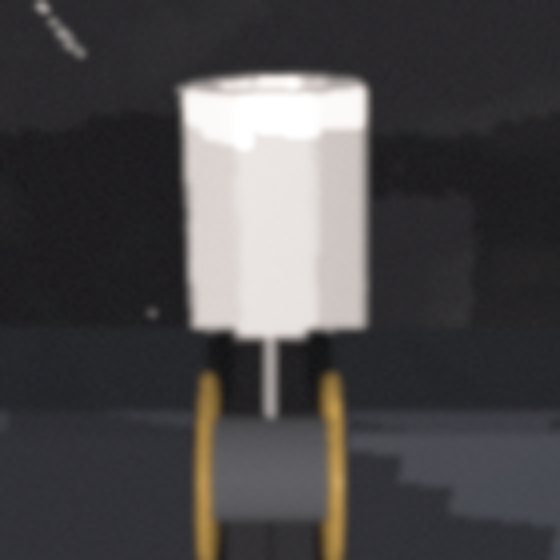

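Request:
move_arm(
  series=[
    {"grip": 1, "xyz": [0, 0, 0], "angular": [0, 0, 0]},
    {"grip": 1, "xyz": [0, 0, 0], "angular": [0, 0, 0]},
    {"grip": 1, "xyz": [0, 0, 0], "angular": [0, 0, 0]},
    {"grip": 1, "xyz": [0, 0, 0], "angular": [0, 0, 0]},
    {"grip": 1, "xyz": [0, 0, 0], "angular": [0, 0, 0]},
    {"grip": 1, "xyz": [0, 0, 0], "angular": [0, 0, 0]},
    {"grip": 1, "xyz": [0, 0, 0], "angular": [0, 0, 0]},
    {"grip": 1, "xyz": [0, 0, 0], "angular": [0, 0, 0]},
    {"grip": 1, "xyz": [0, 0, 0], "angular": [0, 0, 0]},
    {"grip": 1, "xyz": [0, 0, 0], "angular": [0, 0, 0]},
  ],
)

```text
time_s: 4.55
tcp_pos: [0.4501, 0.147, 0.0913]
ee_rot: [[0.991, 0.137, 0.0], [0.137, -0.991, -0.0], [0.0, 0.0, -1.0]]
wrist_force: [1.0, 0.3, 0.0]
gripper_width: 0.834
gripper_force: 0.0
```

Request:
move_arm(
  series=[
    {"grip": 1, "xyz": [0, 1, 30], "angular": [0, 0, 0]},
    {"grip": 1, "xyz": [0, 1, 55], "angular": [0, 0, 0]},
    {"grip": 1, "xyz": [0, 1, 61], "angular": [0, 0, 0]},
    {"grip": 0, "xyz": [0, 1, 61], "angular": [0, 0, 0]},
    {"grip": 0, "xyz": [0, 1, 61], "angular": [0, 0, 0]},
    {"grip": 0, "xyz": [0, 1, 61], "angular": [0, 0, 0]},
    {"grip": 0, "xyz": [0, 1, 61], "angular": [0, 0, 0]},
    {"grip": 0, "xyz": [0, 1, 61], "angular": [0, 0, 0]},
    {"grip": 0, "xyz": [0, 1, 61], "angular": [0, 0, 0]},
    {"grip": 0, "xyz": [0, 1, 61], "angular": [0, 0, 0]},
  ],
)

```text
time_s: 5.55
tcp_pos: [0.4503, 0.146, 0.0304]
ee_rot: [[0.991, 0.137, 0.0], [0.137, -0.991, 0.0], [0.0, -0.0, -1.0]]
wrist_force: [0.2, -0.5, -0.8]
gripper_width: 0.449
gripper_force: 0.0
```

Request:
move_arm(
  series=[
    {"grip": 0, "xyz": [0, 0, 0], "angular": [0, 0, 0]},
    {"grip": 0, "xyz": [0, 0, 0], "angular": [0, 0, 0]},
    {"grip": 0, "xyz": [0, 0, 0], "angular": [0, 0, 0]},
    {"grip": 0, "xyz": [0, 0, 0], "angular": [0, 0, 0]},
  ],
)

```text
time_s: 5.95
tcp_pos: [0.4503, 0.146, 0.0302]
ee_rot: [[0.991, 0.137, -0.0], [0.137, -0.991, -0.0], [-0.0, 0.0, -1.0]]
wrist_force: [-0.2, -0.0, -0.7]
gripper_width: 0.085
gripper_force: 0.0
```

Run:
```python
from h import *
np.set_printoptions(precision=4,suppress=True)
c=cap('wrist','w3')
s=c['s'];R=np.array(s['ee_rot']);t=np.array(s['tcp_pos'])
for d in(-.05,0,.025): print(d,proj(c,t+R@[0,0,d]))
print('sleeve top ends now', proj(c,[.49,.152,.04]),proj(c,[.41,.141,.04]))
b=cap('scene','s3')
w=c['img'][:,60:460,::-1]; u=cv2.resize(b['img'][150:330,180:340,::-1],None,fx=2.13,fy=2.13,interpolation=cv2.INTER_CUBIC)[:384]
u=np.pad(u,((0,384-u.shape[0]),(0,0),(0,0)))
cv2.imwrite('pics/c4.png',np.hstack([w,u])); print(s['gripper_width'])
```

```text
-0.05 [257.5563 258.7992]
0 [257.4392 221.7682]
0.025 [257.4009 209.6687]
sleeve top ends now [256.5773 165.7677] [256.5624 282.4385]
0.08472404048588225
```

View pics/c4.png

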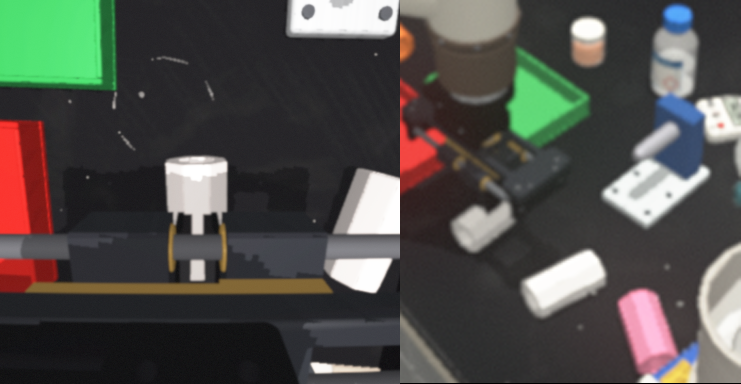

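Run:
```python
from h import *
s=r.sense(); print({k:np.round(v,3) for k,v in s.items()})
b=load('s3'); cv2.imwrite('pics/c5.png',cv2.resize(b['img'][195:295,170:270,::-1],None,fx=6,fy=6,interpolation=cv2.INTER_CUBIC))
```

```text
{'time_s': np.float64(6.05), 'joints': array([ 37.694,  20.634, -33.606,   0.   , -35.763,  60.166]), 'joint_velocities': array([ 0.068,  0.045,  0.017,  0.048, -0.108, -0.082]), 'effort': array([  0.   , -30.912,  11.864,   2.609,   0.084,  -0.   ]), 'tcp_pos': array([0.45 , 0.146, 0.03 ]), 'ee_rot': array([[ 0.991,  0.137, -0.   ],
       [ 0.137, -0.991, -0.   ],
       [-0.   ,  0.   , -1.   ]]), 'wrist_force': array([-0.563, -0.815, -0.869]), 'moment': array([-0.009,  0.025,  0.02 ]), 'gripper_force': np.float64(0.0), 'gripper_width': np.float64(0.029)}
```

View pics/c5.png

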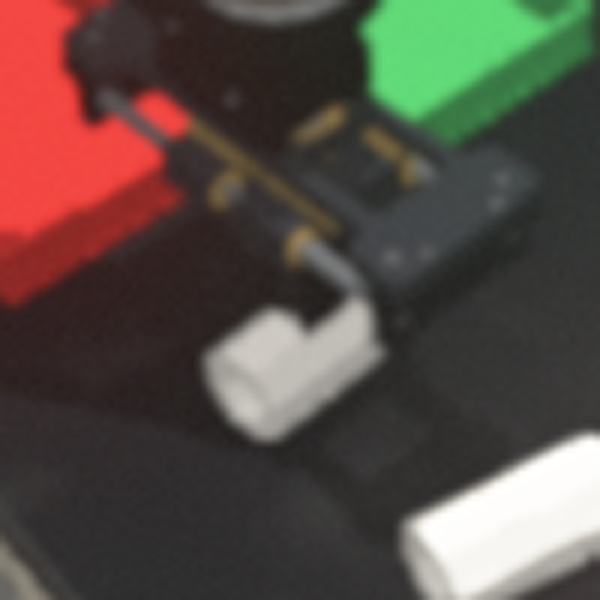

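Run:
```python
from h import *
np.set_printoptions(precision=1,suppress=True)
c=load('w2'); s=c['s'];R=np.array(s['ee_rot']);t=np.array(s['tcp_pos'])
for d in(-.06,-.045,-.03,-.015,0,.006,.015,.025): print(d,[proj(c,t+R@[x,0,d])[1] for x in(-.0095,0,.0095)])
print(proj(c,[.41,.141,.04]),proj(c,[.49,.152,.04]),c['camera_matrix'],c['k1'])
w=load('w1'); s=w['s'];R=np.array(s['ee_rot']);t=np.array(s['tcp_pos'])
for y in(-.043,.043): print(proj(w,t+R@[0,y,.025]),proj(w,t+R@[0,y,.006]),proj(w,t+R@[0,y*1.34,-.045]))
```

```text
-0.06 [np.float64(287.2543650795426), np.float64(269.5728202435239), np.float64(251.13308057112278)]
-0.045 [np.float64(270.1679322386826), np.float64(253.96146942250857), np.float64(237.14392718814528)]
-0.03 [np.float64(256.181557004526), np.float64(241.23918351373905), np.float64(225.79445921015213)]
-0.015 [np.float64(244.52757207869323), np.float64(230.67620783607208), np.float64(216.40494896537032)]
0 [np.float64(234.67084560151574), np.float64(221.7682935549139), np.float64(208.50977080284522)]
0.006 [np.float64(231.1415733562508), np.float64(218.58444573761724), np.float64(205.69293588719694)]
0.015 [np.float64(226.2274523654545), np.float64(214.15622151957155), np.float64(201.7795247846758)]
0.025 [np.float64(221.24113333601878), np.float64(209.66874408022537), np.float64(197.81886933672828)]
[258.6 243.4] [258.8 154.3] [[271.2   0.  257.1]
 [  0.  271.2 188.3]
 [  0.    0.    1. ]] -0.032128084320056
[201.5 209.6] [196.2 218.5] [147.2 253.6]
[313.3 209.6] [318.7 218.5] [367.8 253.6]
```

The fingers close without touching anything at the stated height, and their tips look higher in the picture than the 25 mm in the text. I'll find the tip length with a gentle touch on free bench.

```bash
python3 -c "
from h import *
goto(.535,.115,.03,7.8)"
```

```text
xyz mm [79.7 42.3  0.2] ang [0.     0.     0.0011] t 6.05
```

Request:
move_arm(
  series=[
    {"grip": 0, "xyz": [0, 0, -30], "angular": [0, 0, 0]},
    {"grip": 0, "xyz": [0, 0, -45], "angular": [0, 0, 0]},
    {"grip": 0, "xyz": [40, 20, -45], "angular": [0, 0, 0]},
    {"grip": 0, "xyz": [80, 42, -45], "angular": [0, 0, 0]},
    {"grip": 0, "xyz": [80, 42, -30], "angular": [0, 0, 0]},
    {"grip": 0, "xyz": [80, 42, -10], "angular": [0, 0, 0]},
    {"grip": 0, "xyz": [80, 42, 0], "angular": [0, 0, 0]},
    {"grip": 0, "xyz": [80, 42, 0], "angular": [0, 0, 0]},
  ],
)

```text
time_s: 6.85
tcp_pos: [0.534, 0.1147, 0.0287]
ee_rot: [[0.991, 0.137, -0.004], [0.137, -0.991, -0.002], [-0.004, 0.001, -1.0]]
wrist_force: [-0.8, 0.3, -0.1]
gripper_width: -0.002
gripper_force: 0.0
```

Request:
move_arm(
  series=[
    {"grip": 0, "xyz": [0, 0, 2], "angular": [0, 0, 0]},
    {"grip": 0, "xyz": [0, 0, 4], "angular": [0, 0, 0]},
    {"grip": 0, "xyz": [0, 0, 6], "angular": [0, 0, 0]},
  ],
)

```text
time_s: 7.15
tcp_pos: [0.5357, 0.1157, 0.025]
ee_rot: [[0.991, 0.137, 0.002], [0.137, -0.991, 0.001], [0.002, -0.001, -1.0]]
wrist_force: [0.3, -0.2, -0.5]
gripper_width: 0.005
gripper_force: 0.0
```

Request:
move_arm(
  series=[
    {"grip": 0, "xyz": [0, 0, 2], "angular": [0, 0, 0]},
    {"grip": 0, "xyz": [0, 0, 3], "angular": [0, 0, 0]},
    {"grip": 0, "xyz": [0, 0, 4], "angular": [0, 0, 0]},
  ],
)

```text
time_s: 7.45
tcp_pos: [0.5353, 0.1154, 0.0203]
ee_rot: [[0.991, 0.137, 0.0], [0.137, -0.991, 0.0], [0.0, -0.0, -1.0]]
wrist_force: [-0.8, -0.1, -0.0]
gripper_width: 0.007
gripper_force: 0.0
```

Request:
move_arm(
  series=[
    {"grip": 0, "xyz": [0, 0, 3], "angular": [0, 0, 0]},
    {"grip": 0, "xyz": [0, 0, 6], "angular": [0, 0, 0]},
    {"grip": 0, "xyz": [0, 0, 8], "angular": [0, 0, 0]},
  ],
)

```text
time_s: 7.75
tcp_pos: [0.5351, 0.1152, 0.0119]
ee_rot: [[0.991, 0.137, -0.0], [0.137, -0.991, -0.0], [-0.0, 0.0, -1.0]]
wrist_force: [0.3, -0.3, 0.2]
gripper_width: 0.007
gripper_force: 0.0
```

Run:
```python
from h import *
c=cap('wrist','w4'); print(c['s']['tcp_pos'],c['s']['wrist_force'])
d=cap('scene','s4')
w=c['img'][110:310,150:370,::-1]; w=cv2.resize(w,None,fx=2,fy=2,interpolation=cv2.INTER_CUBIC)
p=proj(d,[.535,.115,.03]).astype(int); print(p)
u=cv2.resize(d['img'][p[1]-60:p[1]+40,p[0]-45:p[0]+45,::-1],None,fx=4,fy=4,interpolation=cv2.INTER_CUBIC)
cv2.imwrite('pics/c6.png',np.hstack([w,u]))
```

```text
[0.53512586 0.11522214 0.01185243] [ 0.32819794 -0.29765523  0.15371285]
[256 241]
```

View pics/c6.png

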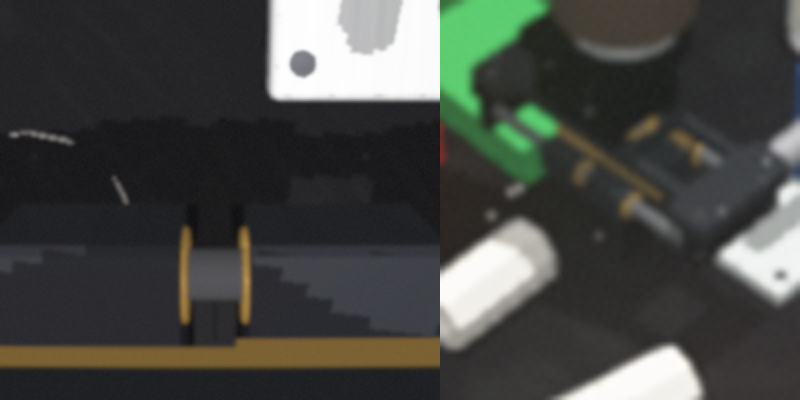

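The picture shows only the tool's dark jaws close above the bench and no contact at TCP z = 12 mm, with the fingertips near (258,212) in the wrist image. I'll keep lowering by touch.

Request:
move_arm(
  series=[
    {"grip": 0, "xyz": [0, 0, 2], "angular": [0, 0, 0]},
    {"grip": 0, "xyz": [0, 0, 4], "angular": [0, 0, 0]},
    {"grip": 0, "xyz": [0, 0, 6], "angular": [0, 0, 0]},
  ],
)

```text
time_s: 8.15
tcp_pos: [0.5353, 0.1153, 0.0061]
ee_rot: [[0.991, 0.137, 0.0], [0.137, -0.991, 0.0], [0.0, -0.0, -1.0]]
wrist_force: [0.1, 0.4, 0.3]
gripper_width: 0.008
gripper_force: 0.0
```

Request:
move_arm(
  series=[
    {"grip": 0, "xyz": [0, 0, 2], "angular": [0, 0, 0]},
    {"grip": 0, "xyz": [0, 0, 4], "angular": [0, 0, 0]},
    {"grip": 0, "xyz": [0, 0, 5], "angular": [0, 0, 0]},
  ],
)

```text
time_s: 8.45
tcp_pos: [0.5351, 0.1153, 0.001]
ee_rot: [[0.991, 0.137, -0.0], [0.137, -0.991, -0.0], [-0.0, 0.0, -1.0]]
wrist_force: [0.2, 0.2, -0.5]
gripper_width: 0.001
gripper_force: 0.0
```

Request:
move_arm(
  series=[
    {"grip": 0, "xyz": [0, 0, 2], "angular": [0, 0, 0]},
    {"grip": 0, "xyz": [0, 0, 4], "angular": [0, 0, 0]},
    {"grip": 0, "xyz": [0, 0, 5], "angular": [0, 0, 0]},
  ],
)

```text
time_s: 8.75
tcp_pos: [0.5352, 0.1153, -0.004]
ee_rot: [[0.991, 0.137, -0.0], [0.137, -0.991, -0.0], [-0.0, 0.0, -1.0]]
wrist_force: [0.2, 1.1, -1.2]
gripper_width: 0.006
gripper_force: 0.0
```

Request:
move_arm(
  series=[
    {"grip": 0, "xyz": [0, 0, 2], "angular": [0, 0, 0]},
    {"grip": 0, "xyz": [0, 0, 4], "angular": [0, 0, 0]},
    {"grip": 0, "xyz": [0, 0, 5], "angular": [0, 0, 0]},
  ],
)

```text
time_s: 9.05
tcp_pos: [0.5351, 0.1153, -0.009]
ee_rot: [[0.991, 0.137, -0.0], [0.137, -0.991, -0.0], [-0.0, 0.0, -1.0]]
wrist_force: [0.6, -0.0, 0.4]
gripper_width: 0.008
gripper_force: 0.0
```

Request:
move_arm(
  series=[
    {"grip": 0, "xyz": [0, 0, 2], "angular": [0, 0, 0]},
    {"grip": 0, "xyz": [0, 0, 4], "angular": [0, 0, 0]},
    {"grip": 0, "xyz": [0, 0, 5], "angular": [0, 0, 0]},
  ],
)

```text
time_s: 9.35
tcp_pos: [0.5354, 0.1154, -0.01]
ee_rot: [[0.99, 0.139, 0.0], [0.139, -0.99, -0.001], [0.0, 0.001, -1.0]]
wrist_force: [-10.5, -0.1, 32.1]
gripper_width: 0.004
gripper_force: 16.0
```

Request:
move_arm(
  series=[
    {"grip": 0, "xyz": [0, 0, 2], "angular": [0, 0, 0]},
    {"grip": 0, "xyz": [0, 0, 4], "angular": [0, 0, 0]},
    {"grip": 0, "xyz": [0, 0, 5], "angular": [0, 0, 0]},
  ],
)

```text
time_s: 9.65
tcp_pos: [0.5355, 0.1154, -0.0102]
ee_rot: [[0.99, 0.141, 0.001], [0.141, -0.99, -0.002], [0.001, 0.002, -1.0]]
wrist_force: [-21.4, -0.7, 64.8]
gripper_width: 0.002
gripper_force: 32.0
```

Contact is at TCP z = -10 mm, so the fingertips are really 10 mm behind the reported TCP, 35 mm off the text. I'll back off and grasp 35 mm lower than planned.

Request:
move_arm(
  series=[
    {"grip": 1, "xyz": [0, 0, -30], "angular": [0, 0, 0]},
    {"grip": 1, "xyz": [0, 0, -75], "angular": [0, 0, 0]},
    {"grip": 1, "xyz": [-20, -10, -75], "angular": [0, 0, 0]},
    {"grip": 1, "xyz": [-40, -21, -75], "angular": [0, 0, 0]},
    {"grip": 1, "xyz": [-60, -31, -75], "angular": [0, 0, 0]},
    {"grip": 1, "xyz": [-80, -42, -75], "angular": [0, 0, 0]},
    {"grip": 1, "xyz": [-80, -42, -75], "angular": [0, 0, 0]},
    {"grip": 1, "xyz": [-80, -42, -75], "angular": [0, 0, 0]},
    {"grip": 1, "xyz": [-80, -42, -75], "angular": [0, 0, 0]},
    {"grip": 1, "xyz": [-80, -42, -75], "angular": [0, 0, 0]},
  ],
)

```text
time_s: 10.65
tcp_pos: [0.4511, 0.1459, 0.0562]
ee_rot: [[0.991, 0.136, 0.0], [0.136, -0.991, 0.0], [0.0, -0.0, -1.0]]
wrist_force: [1.1, -0.1, -0.1]
gripper_width: 0.833
gripper_force: 0.0
```

```bash
python3 -c "
from h import *
s=r.sense();print(s['tcp_pos'],s['gripper_width'],s['wrist_force'])
goto(.45,.146,-.007,7.8)"
```

```text
[0.45106711 0.14591514 0.05616907] 0.8326995197262421 [ 1.05010952 -0.10895467 -0.11916982]
xyz mm [-1.1 -0.2 63.2] ang [-0.0001 -0.0003  0.0003] t 10.65
```

Request:
move_arm(
  series=[
    {"grip": 1, "xyz": [-1, 0, 25], "angular": [0, 0, 0]},
    {"grip": 1, "xyz": [-1, 0, 50], "angular": [0, 0, 0]},
    {"grip": 1, "xyz": [-1, 0, 63], "angular": [0, 0, 0]},
    {"grip": 0, "xyz": [-1, 0, 63], "angular": [0, 0, 0]},
    {"grip": 0, "xyz": [-1, 0, 63], "angular": [0, 0, 0]},
    {"grip": 0, "xyz": [-1, 0, 63], "angular": [0, 0, 0]},
    {"grip": 0, "xyz": [-1, 0, 63], "angular": [0, 0, 0]},
    {"grip": 0, "xyz": [-1, 0, 63], "angular": [0, 0, 0]},
    {"grip": 0, "xyz": [-1, 0, 63], "angular": [0, 0, 0]},
    {"grip": 0, "xyz": [-1, 0, 63], "angular": [0, 0, 0]},
  ],
)

```text
time_s: 11.65
tcp_pos: [0.4494, 0.1459, -0.0065]
ee_rot: [[0.991, 0.137, 0.0], [0.137, -0.991, 0.0], [0.0, -0.0, -1.0]]
wrist_force: [-0.2, -0.3, 2.5]
gripper_width: 0.453
gripper_force: 29.9
```

Request:
move_arm(
  series=[
    {"grip": 0, "xyz": [0, 0, 0], "angular": [0, 0, 0]},
    {"grip": 0, "xyz": [0, 0, 0], "angular": [0, 0, 0]},
  ],
)

```text
time_s: 11.85
tcp_pos: [0.4493, 0.1459, -0.0065]
ee_rot: [[0.991, 0.137, 0.0], [0.137, -0.991, 0.0], [0.0, -0.0, -1.0]]
wrist_force: [-0.9, 0.2, 3.5]
gripper_width: 0.454
gripper_force: 29.9
```

Request:
move_arm(
  series=[
    {"grip": 0, "xyz": [0, 0, -10], "angular": [0, 0, 0]},
    {"grip": 0, "xyz": [0, 0, -40], "angular": [0, 0, 0]},
    {"grip": 0, "xyz": [0, 0, -80], "angular": [0, 0, 0]},
    {"grip": 0, "xyz": [0, 0, -110], "angular": [0, 0, 0]},
    {"grip": 0, "xyz": [0, 0, -110], "angular": [0, 0, 0]},
  ],
)

```text
time_s: 12.35
tcp_pos: [0.4519, 0.1476, 0.1078]
ee_rot: [[0.99, 0.138, 0.009], [0.138, -0.99, 0.006], [0.009, -0.004, -1.0]]
wrist_force: [-0.3, 0.8, -1.1]
gripper_width: 0.456
gripper_force: 29.9
```

Run:
```python
from h import *
np.set_printoptions(precision=4,suppress=True)
s=r.sense();print(s['tcp_pos'],s['gripper_width'],s['wrist_force'],s['gripper_force'])
d=np.array([np.cos(np.radians(7)),np.sin(np.radians(7))]); p=np.array([.6035,.072])-d*.065
goto(p[0],p[1],.10,7)
```

```text
[0.4519 0.1476 0.1078] 0.4563465578237002 [-0.3275  0.7521 -1.0756] 29.877240448258817
xyz mm [74.6 94.7  8.1] ang [-0.0044 -0.0093  0.016 ] t 12.35
```

Request:
move_arm(
  series=[
    {"grip": 0, "xyz": [15, 20, 3], "angular": [0, 0, 0.005]},
    {"grip": 0, "xyz": [35, 45, 3], "angular": [0, 0, 0.014]},
    {"grip": 0, "xyz": [55, 70, 3], "angular": [0, 0, 0.014]},
    {"grip": 0, "xyz": [72, 87, 3], "angular": [0, 0, 0.014]},
    {"grip": 0, "xyz": [77, 93, 3], "angular": [0, 0, 0.014]},
    {"grip": 0, "xyz": [77, 93, 3], "angular": [0, 0, 0.014]},
    {"grip": 0, "xyz": [77, 93, 3], "angular": [0, 0, 0.014]},
  ],
)

```text
time_s: 13.05
tcp_pos: [0.537, 0.0643, 0.0995]
ee_rot: [[0.992, 0.123, -0.002], [0.123, -0.992, -0.0], [-0.002, 0.0, -1.0]]
wrist_force: [0.6, 0.0, -1.5]
gripper_width: 0.456
gripper_force: 29.9
```

Run:
```python
from h import *
np.set_printoptions(precision=4,suppress=True,linewidth=200)
c=cap('wrist','w5'); s=c['s'];print(s['tcp_pos'],s['ee_rot'][0],s['gripper_force'])
R=np.array(s['ee_rot']);t=np.array(s['tcp_pos'])
print('expected tip',proj(c,[.6035,.072,.08]),'shoulder',proj(c,[.665,.0795,.08]),'sleeve axis far end',proj(c,t+R@[.04,0,-.0265]))
i=c['img']; g=i.astype(int)
for v in range(20,150,8): print(v,' '.join('%d'%x for x in g[v,200:312:2].mean(1)))
```

```text
[0.537  0.0643 0.0995] [ 0.9924  0.1227 -0.0021] 29.877440105192363
expected tip [258.2211 119.9834] shoulder [258.486   20.2108] sleeve axis far end [257.525  171.3693]
20 46 46 45 46 45 45 50 63 67 65 65 66 66 66 66 65 65 66 66 66 66 80 111 146 174 192 206 217 225 239 248 242 232 209 161 118 80 65 66 66 65 68 65 65 65 65 65 67 66 65 57 49 49 49 49 49
28 45 46 44 45 46 46 46 45 66 77 66 65 66 66 65 65 66 65 64 66 78 139 183 202 220 232 242 247 251 252 250 245 237 225 212 194 139 74 65 65 66 67 65 67 67 65 66 73 106 57 48 49 49 48 49 48
36 46 46 46 44 46 47 47 45 96 234 197 86 66 66 66 67 65 66 66 66 74 131 180 204 220 232 241 247 251 252 251 246 239 225 213 194 138 75 67 65 65 66 66 65 67 74 205 254 222 69 46 46 46 47 46 47
44 47 45 47 46 45 46 47 47 71 190 229 228 175 77 65 66 68 66 66 66 73 124 181 203 220 232 242 247 251 252 251 247 238 226 213 193 139 75 66 66 65 65 65 67 159 254 255 255 215 62 46 47 46 46 45 46
52 46 47 46 45 47 46 46 45 66 209 246 237 236 236 235 232 233 233 233 246 238 195 181 203 220 232 242 248 251 253 252 248 239 226 212 194 212 248 243 239 253 255 255 255
[... 1830 characters left out ...]
 245 254 255 255 255 255 255 255 255 255 255 255 255 255 235 181 182 243 255 255 247 117 54 54 53 50 52 52 50
132 48 47 49 46 45 46 47 47 47 48 102 242 255 255 254 208 201 250 255 255 255 255 255 255 255 255 255 255 255 255 255 255 255 255 255 255 255 255 255 255 255 254 248 250 255 255 255 238 95 50 52 51 52 52 50 50
140 48 47 48 47 48 48 48 46 45 47 52 142 233 239 234 241 242 242 239 236 235 235 236 235 232 230 230 228 223 221 221 222 219 219 218 207 192 183 184 186 186 185 183 176 167 170 156 92 49 47 47 47 46 48 48 47
148 48 47 48 48 47 46 47 48 47 49 48 47 48 46 47 44 44 47 46 46 48 46 46 45 46 45 46 47 47 45 43 41 46 46 46 47 46 46 47 48 47 47 46 54 122 90 47 47 48 48 47 47 46 45 47 47
```

The pin lies at columns 242–272 and its tip at row 121. Its centre is column 257.3 against 257.5 for the held sleeve, and it is parallel to the sleeve. It's lined up, so I'll lower to pin height.

Request:
move_arm(
  series=[
    {"grip": 0, "xyz": [0, 0, 15], "angular": [0, 0, 0]},
    {"grip": 0, "xyz": [0, 0, 35], "angular": [0, 0, 0]},
    {"grip": 0, "xyz": [0, 0, 46], "angular": [0, 0, 0]},
    {"grip": 0, "xyz": [0, 0, 46], "angular": [0, 0, 0]},
    {"grip": 0, "xyz": [0, 0, 46], "angular": [0, 0, 0]},
  ],
)

```text
time_s: 13.6
tcp_pos: [0.5384, 0.0647, 0.0546]
ee_rot: [[0.992, 0.124, 0.0], [0.124, -0.992, -0.0], [0.0, 0.0, -1.0]]
wrist_force: [0.4, 1.6, -1.2]
gripper_width: 0.46
gripper_force: 29.9
```

Request:
move_arm(
  series=[
    {"grip": 0, "xyz": [15, 0, 0], "angular": [0, 0, 0]},
    {"grip": 0, "xyz": [24, 0, 0], "angular": [0, 0, 0]},
    {"grip": 0, "xyz": [30, 0, 0], "angular": [0, 0, 0]},
    {"grip": 0, "xyz": [35, 0, 0], "angular": [0, 0, 0]},
    {"grip": 0, "xyz": [40, 0, 0], "angular": [0, 0, 0]},
    {"grip": 0, "xyz": [40, 0, 0], "angular": [0, 0, 0]},
  ],
)

```text
time_s: 14.2
tcp_pos: [0.5785, 0.0692, 0.0543]
ee_rot: [[0.992, 0.123, 0.0], [0.123, -0.992, 0.0], [0.0, -0.0, -1.0]]
wrist_force: [-0.6, -0.5, -0.6]
gripper_width: 0.456
gripper_force: 29.9
```

Request:
move_arm(
  series=[
    {"grip": 0, "xyz": [4, 0, 0], "angular": [0, 0, 0]},
    {"grip": 0, "xyz": [8, 0, 0.5], "angular": [0, 0, 0]},
    {"grip": 0, "xyz": [12, 0, 0.5], "angular": [0, 0, 0]},
    {"grip": 0, "xyz": [15, 0, 0.5], "angular": [0, 0, 0]},
    {"grip": 0, "xyz": [17, 0, 0.5], "angular": [0, 0, 0]},
    {"grip": 0, "xyz": [17, 0, 0.5], "angular": [0, 0, 0]},
  ],
)

```text
time_s: 14.8
tcp_pos: [0.5951, 0.0713, 0.0537]
ee_rot: [[0.992, 0.123, 0.0], [0.123, -0.992, 0.0], [0.0, -0.0, -1.0]]
wrist_force: [-0.2, -0.8, -1.6]
gripper_width: 0.455
gripper_force: 29.9
```

Request:
move_arm(
  series=[
    {"grip": 0, "xyz": [1, 0, 0], "angular": [0, 0, 0]},
    {"grip": 0, "xyz": [2, 0, 0], "angular": [0, 0, 0]},
    {"grip": 0, "xyz": [3, 0, 0], "angular": [0, 0, 0]},
    {"grip": 0, "xyz": [4, 0, 0], "angular": [0, 0, 0]},
    {"grip": 0, "xyz": [4, 0, 0], "angular": [0, 0, 0]},
  ],
)

```text
time_s: 15.3
tcp_pos: [0.599, 0.0718, 0.0538]
ee_rot: [[0.992, 0.123, 0.0], [0.123, -0.992, 0.0], [0.0, -0.0, -1.0]]
wrist_force: [-0.2, 0.5, -1.1]
gripper_width: 0.457
gripper_force: 29.9
```

Request:
move_arm(
  series=[
    {"grip": 0, "xyz": [1.5, 0, 0], "angular": [0, 0, 0]},
    {"grip": 0, "xyz": [3, 0, 0], "angular": [0, 0, 0]},
    {"grip": 0, "xyz": [3, 0, 0], "angular": [0, 0, 0]},
  ],
)

```text
time_s: 15.6
tcp_pos: [0.6021, 0.0722, 0.0538]
ee_rot: [[0.992, 0.123, 0.0], [0.123, -0.992, 0.0], [0.0, 0.0, -1.0]]
wrist_force: [-1.3, 1.1, 0.1]
gripper_width: 0.453
gripper_force: 29.9
```

Request:
move_arm(
  series=[
    {"grip": 0, "xyz": [1, 0, 0], "angular": [0, 0, 0]},
    {"grip": 0, "xyz": [2, 0, 0], "angular": [0, 0, 0]},
    {"grip": 0, "xyz": [2, 0, 0], "angular": [0, 0, 0]},
  ],
)

```text
time_s: 15.9
tcp_pos: [0.6039, 0.0724, 0.0537]
ee_rot: [[0.992, 0.123, 0.0], [0.123, -0.992, -0.0], [0.0, 0.0, -1.0]]
wrist_force: [-0.3, 0.3, -1.6]
gripper_width: 0.457
gripper_force: 29.9
```

Request:
move_arm(
  series=[
    {"grip": 0, "xyz": [2, 0, 0], "angular": [0, 0, 0]},
    {"grip": 0, "xyz": [4, 0, 0], "angular": [0, 0, 0]},
    {"grip": 0, "xyz": [4, 0, 0], "angular": [0, 0, 0]},
  ],
)

```text
time_s: 16.2
tcp_pos: [0.6081, 0.0729, 0.0538]
ee_rot: [[0.992, 0.123, 0.0], [0.123, -0.992, 0.0], [0.0, 0.0, -1.0]]
wrist_force: [-0.6, -0.2, -1.9]
gripper_width: 0.456
gripper_force: 29.9
```

Request:
move_arm(
  series=[
    {"grip": 0, "xyz": [3, 0, 0], "angular": [0, 0, 0]},
    {"grip": 0, "xyz": [6, 0, 0], "angular": [0, 0, 0]},
    {"grip": 0, "xyz": [9, 0, 0], "angular": [0, 0, 0]},
    {"grip": 0, "xyz": [12, 0, 0], "angular": [0, 0, 0]},
    {"grip": 0, "xyz": [12, 0, 0], "angular": [0, 0, 0]},
  ],
)

```text
time_s: 16.7
tcp_pos: [0.6202, 0.0744, 0.0537]
ee_rot: [[0.992, 0.123, 0.0], [0.123, -0.992, 0.0], [0.0, 0.0, -1.0]]
wrist_force: [0.4, -0.1, -1.7]
gripper_width: 0.459
gripper_force: 29.9
```

Request:
move_arm(
  series=[
    {"grip": 0, "xyz": [1.5, 0, 0], "angular": [0, 0, 0]},
    {"grip": 0, "xyz": [3, 0, 0], "angular": [0, 0, 0]},
    {"grip": 0, "xyz": [3, 0, 0], "angular": [0, 0, 0]},
  ],
)

```text
time_s: 17.0
tcp_pos: [0.6217, 0.0745, 0.0535]
ee_rot: [[0.992, 0.123, -0.002], [0.123, -0.992, -0.0], [-0.002, 0.0, -1.0]]
wrist_force: [-2.5, 0.5, -1.0]
gripper_width: 0.457
gripper_force: 29.9
```

Request:
move_arm(
  series=[
    {"grip": 0, "xyz": [1, 0, 0], "angular": [0, 0, 0]},
    {"grip": 0, "xyz": [2, 0, 0], "angular": [0, 0, 0]},
    {"grip": 0, "xyz": [2, 0, 0], "angular": [0, 0, 0]},
  ],
)

```text
time_s: 17.3
tcp_pos: [0.6217, 0.0744, 0.0533]
ee_rot: [[0.992, 0.122, -0.006], [0.122, -0.992, -0.001], [-0.006, 0.0, -1.0]]
wrist_force: [-7.7, 1.3, 1.8]
gripper_width: 0.459
gripper_force: 29.9
```

Stopped at TCP x = 0.622 with about 8 N, 27 mm past the short-stop position, so this sleeve went fully home and belongs in the green tray. I'll let it rest briefly, then withdraw.

Request:
move_arm(
  series=[
    {"grip": 0, "xyz": [-2, 0, 0], "angular": [0, 0, 0]},
    {"grip": 0, "xyz": [-2, 0, 0], "angular": [0, 0, 0]},
    {"grip": 0, "xyz": [-2, 0, 0], "angular": [0, 0, 0]},
    {"grip": 0, "xyz": [-2, 0, 0], "angular": [0, 0, 0]},
    {"grip": 0, "xyz": [-2, 0, 0], "angular": [0, 0, 0]},
    {"grip": 0, "xyz": [-2, 0, 0], "angular": [0, 0, 0]},
    {"grip": 0, "xyz": [-2, 0, 0], "angular": [0, 0, 0]},
    {"grip": 0, "xyz": [-8, 0, 0], "angular": [0, 0, 0]},
    {"grip": 0, "xyz": [-18, 0, 0], "angular": [0, 0, 0]},
    {"grip": 0, "xyz": [-30, 0, 0], "angular": [0, 0, 0]},
  ],
)

```text
time_s: 18.3
tcp_pos: [0.5956, 0.0715, 0.0542]
ee_rot: [[0.992, 0.123, 0.003], [0.123, -0.992, 0.001], [0.003, -0.0, -1.0]]
wrist_force: [-0.1, 0.4, -1.5]
gripper_width: 0.454
gripper_force: 29.9
```

Request:
move_arm(
  series=[
    {"grip": 0, "xyz": [-13, 0, 0], "angular": [0, 0, 0]},
    {"grip": 0, "xyz": [-28, 0, 0], "angular": [0, 0, 0]},
    {"grip": 0, "xyz": [-45, 0, 0], "angular": [0, 0, 0]},
    {"grip": 0, "xyz": [-60, 0, 0], "angular": [0, 0, 0]},
    {"grip": 0, "xyz": [-70, 0, 0], "angular": [0, 0, 0]},
    {"grip": 0, "xyz": [-70, 0, -20], "angular": [0, 0, 0]},
    {"grip": 0, "xyz": [-70, 0, -45], "angular": [0, 0, 0]},
    {"grip": 0, "xyz": [-70, 0, -45], "angular": [0, 0, 0]},
  ],
)

```text
time_s: 19.1
tcp_pos: [0.5286, 0.0637, 0.1026]
ee_rot: [[0.992, 0.124, 0.01], [0.124, -0.992, 0.003], [0.01, -0.002, -1.0]]
wrist_force: [1.6, 0.5, -1.6]
gripper_width: 0.456
gripper_force: 29.9
```

```bash
python3 -c "
from h import *
s=r.sense();print(s['tcp_pos'],s['gripper_width'],s['wrist_force'],s['gripper_force'])
goto(.582,.3376,.098,4.3)"
```

```text
[0.52860193 0.06372347 0.10258653] 0.45558822134983057 [ 1.64522263  0.52673345 -1.63095959] 29.877316150814295
xyz mm [  86.9 -265.1    5.9] ang [-0.0019 -0.01    0.0495] t 19.1
```

Request:
move_arm(
  series=[
    {"grip": 0, "xyz": [5, -18, 0], "angular": [0, 0, 0]},
    {"grip": 0, "xyz": [15, -50, 0], "angular": [0, 0, 0]},
    {"grip": 0, "xyz": [30, -92, 0], "angular": [0, 0, 0.01]},
    {"grip": 0, "xyz": [45, -134, 0], "angular": [0, 0, 0.03]},
    {"grip": 0, "xyz": [59, -178, 0], "angular": [0, 0, 0.049]},
    {"grip": 0, "xyz": [73, -220, 0], "angular": [0, 0, 0.049]},
    {"grip": 0, "xyz": [82, -250, 0], "angular": [0, 0, 0.049]},
    {"grip": 0, "xyz": [87, -264, 0], "angular": [0, 0, 0.049]},
    {"grip": 0, "xyz": [87, -265, 0], "angular": [0, 0, 0.049]},
    {"grip": 0, "xyz": [87, -265, 0], "angular": [0, 0, 0.049]},
  ],
)

```text
time_s: 20.1
tcp_pos: [0.5786, 0.3356, 0.0979]
ee_rot: [[0.997, 0.074, -0.001], [0.074, -0.997, -0.001], [-0.002, 0.001, -1.0]]
wrist_force: [0.6, -0.9, -1.2]
gripper_width: 0.457
gripper_force: 29.9
```

Run:
```python
from h import *
np.set_printoptions(precision=4,suppress=True)
c=cap('wrist','w6');s=c['s'];print(s['tcp_pos'],s['gripper_width'],s['gripper_force'])
# tray rim check: green mask far edge and side walls at z=.03
i=c['img'].astype(int); m=(i[...,1]>i[...,0]+40)&(i[...,1]>i[...,2]+40)
for v in (60,100,140,180):
    u=np.flatnonzero(m[v]); 
    if len(u): print(v,u.min(),u.max(),atz(c,(u.min(),v),.03),atz(c,(u.max(),v),.03))
for x in (230,300,340):
    v=np.flatnonzero(m[:,x]); 
    if len(v): print(x,v.min(),v.max(),atz(c,(x,v.min()),.03))
goto(.582,.3376,-.0015,4.3)
```

```text
[0.5786 0.3356 0.0979] 0.45705099068854327 29.877193649299443
140 194 387 [0.6238 0.3946 0.03  ] [0.6366 0.2251 0.03  ]
180 197 383 [0.588  0.3912 0.03  ] [0.6006 0.2218 0.03  ]
230 116 164 [0.6465 0.3641 0.03  ]
300 115 212 [0.6518 0.3042 0.03  ]
340 114 212 [0.6553 0.27   0.03  ]
xyz mm [ 3.6 -2.4 99.7] ang [ 0.0009  0.0013 -0.0018] t 20.15
```

Request:
move_arm(
  series=[
    {"grip": 0, "xyz": [0, 0, 20], "angular": [0, 0, 0]},
    {"grip": 0, "xyz": [1, 0, 50], "angular": [0, 0, 0]},
    {"grip": 0, "xyz": [1, 0, 80], "angular": [0, 0, 0]},
    {"grip": 0, "xyz": [1, 0, 95], "angular": [0, 0, 0]},
    {"grip": 0, "xyz": [1, 0, 99], "angular": [0, 0, 0]},
    {"grip": 0, "xyz": [1, 0, 99.5], "angular": [0, 0, 0]},
    {"grip": 0, "xyz": [1, 0, 99.5], "angular": [0, 0, 0]},
  ],
)

```text
time_s: 20.85
tcp_pos: [0.5812, 0.3369, 0.0009]
ee_rot: [[0.997, 0.074, 0.002], [0.074, -0.997, 0.002], [0.003, -0.002, -1.0]]
wrist_force: [-0.3, 0.1, -2.2]
gripper_width: 0.464
gripper_force: 29.9
```

Request:
move_arm(
  series=[
    {"grip": 0.6, "xyz": [0, 0, 0], "angular": [0, 0, 0]},
    {"grip": 0.6, "xyz": [0, 0, 0], "angular": [0, 0, 0]},
    {"grip": 0.6, "xyz": [0, 0, 0], "angular": [0, 0, 0]},
    {"grip": 0.6, "xyz": [0, 0, 0], "angular": [0, 0, 0]},
  ],
)

```text
time_s: 21.25
tcp_pos: [0.5804, 0.3367, -0.0001]
ee_rot: [[0.997, 0.074, 0.001], [0.074, -0.997, 0.001], [0.001, -0.001, -1.0]]
wrist_force: [-0.9, -0.2, -0.4]
gripper_width: 0.596
gripper_force: 0.0
```

Request:
move_arm(
  series=[
    {"grip": 0.6, "xyz": [0, 0, -20], "angular": [0, 0, 0]},
    {"grip": 0.6, "xyz": [0, 0, -60], "angular": [0, 0, 0]},
    {"grip": 1, "xyz": [0, 0, -110], "angular": [0, 0, 0]},
    {"grip": 1, "xyz": [0, 0, -140], "angular": [0, 0, 0]},
  ],
)

```text
time_s: 21.65
tcp_pos: [0.5816, 0.3373, 0.1438]
ee_rot: [[0.997, 0.075, 0.005], [0.075, -0.997, 0.003], [0.005, -0.003, -1.0]]
wrist_force: [1.7, 0.9, -0.2]
gripper_width: 0.705
gripper_force: 0.0
```

```bash
python3 -c "
from h import *
s=r.sense();print(s['tcp_pos'])
goto(.40,.0245,.2,-4)"
```

```text
[0.58160149 0.33730325 0.14383572]
xyz mm [-204.2  298.2  -58. ] ang [-0.003  -0.0051  0.1448] t 21.65
```

Request:
move_arm(
  series=[
    {"grip": 1, "xyz": [-24, 34, -7], "angular": [0, 0, 0.02]},
    {"grip": 1, "xyz": [-49, 72, -15], "angular": [0, 0, 0.04]},
    {"grip": 1, "xyz": [-75, 110, -24], "angular": [0, 0, 0.06]},
    {"grip": 1, "xyz": [-101, 148, -32], "angular": [0, 0, 0.08]},
    {"grip": 1, "xyz": [-127, 186, -40], "angular": [0, 0, 0.1]},
    {"grip": 1, "xyz": [-153, 224, -48], "angular": [0, 0, 0.12]},
    {"grip": 1, "xyz": [-180, 262, -55], "angular": [0, 0, 0.14]},
    {"grip": 1, "xyz": [-198, 290, -58], "angular": [0, 0, 0.145]},
    {"grip": 1, "xyz": [-204, 298, -58], "angular": [0, 0, 0.145]},
    {"grip": 1, "xyz": [-204, 298, -58], "angular": [0, 0, 0.145]},
  ],
)

```text
time_s: 22.65
tcp_pos: [0.3984, 0.0234, 0.1978]
ee_rot: [[0.997, -0.072, 0.001], [-0.072, -0.997, 0.001], [0.001, -0.001, -1.0]]
wrist_force: [0.2, -0.2, 0.2]
gripper_width: 0.997
gripper_force: 0.0
```

Run:
```python
from h import *
np.set_printoptions(precision=4,suppress=True)
c=cap('wrist','w7');t=cap('top','t7');s=c['s'];print(s['tcp_pos'],s['ee_rot'][1],s['gripper_width'],s['time_s'])
def rects(c,roi):
    i=c['img'].astype(np.uint8); m=((i.min(2)>140)&(i.max(2).astype(int)-i.min(2)<40)).astype(np.uint8)
    x0,y0,x1,y1=roi; k=np.zeros_like(m);k[y0:y1,x0:x1]=m[y0:y1,x0:x1]
    cs,_=cv2.findContours(k,cv2.RETR_EXTERNAL,cv2.CHAIN_APPROX_NONE)
    return [(cv2.contourArea(q),cv2.minAreaRect(q),cv2.boxPoints(cv2.minAreaRect(q))) for q in cs if cv2.contourArea(q)>300]
p=proj(c,[.458,.0245,.02]).astype(int); print(p)
for a,q,b in rects(c,(p[0]-70,max(p[1]-80,0),p[0]+70,p[1]+80)):
    print('w',a,q); print(np.array([np.r_[u,atz(c,u,.02)[:2],atz(c,u,.04)[:2]] for u in b]))
# top view: sleeve A in the tray
p=proj(t,[.583,.338,.03]).astype(int); print(p)
for a,q,b in rects(t,(p[0]-40,p[1]-45,p[0]+40,p[1]+45)):
    print('t',a,q); print([atz(t,u,.044)[:2] for u in b])
p=proj(t,[.458,.0245,.04]).astype(int)
for a,q,b in rects(t,(p[0]-40,p[1]-45,p[0]+40,p[1]+45)):
    print('tB',a,q); print([atz(t,u,.04)[:2] for u in b])
```

```text
[0.3984 0.0234 0.1978] [-0.0723 -0.9974  0.0008] 0.9968765049999028 22.65
[253 125]
w 2225.0 ((257.0, 124.5), (69.0, 34.0), 90.0)
[[240.      90.       0.5013   0.0373   0.4993   0.0362]
 [274.      90.       0.4983  -0.0043   0.4965  -0.003 ]
 [274.     159.       0.4134   0.0006   0.4164   0.0017]
 [240.     159.       0.4166   0.0447   0.4194   0.0432]]
[201 197]
t 486.5 ((201.18446350097656, 197.52870178222656), (33.679298400878906, 16.386966705322266), 84.80557250976562)
[array([0.6215, 0.3614]), array([0.6237, 0.3204]), array([0.5389, 0.3144]), array([0.5367, 0.3548])]
tB 1066.5 ((346.0, 266.0), (38.0, 46.0), 90.0)
[array([0.4462, 0.0433]), array([ 0.4405, -0.0714]), array([ 0.3483, -0.064 ]), array([0.3548, 0.0492])]
```

```bash
python3 -c "
from h import *
print(r.sense()['tcp_pos'])
goto(.455,.0198,-.0065,-4.1)"
```

```text
[0.39958873 0.02470028 0.19748631]
xyz mm [ 55.4   1.1 204. ] ang [-0.0005 -0.001   0.001 ] t 22.75
```

Request:
move_arm(
  series=[
    {"grip": 0.7, "xyz": [20, 0, 30], "angular": [0, 0, 0]},
    {"grip": 0.7, "xyz": [40, 1, 70], "angular": [0, 0, 0]},
    {"grip": 0.7, "xyz": [55, 1, 110], "angular": [0, 0, 0]},
    {"grip": 0.7, "xyz": [55, 1, 140], "angular": [0, 0, 0]},
    {"grip": 0.7, "xyz": [55, 1, 140], "angular": [0, 0, 0]},
    {"grip": 0.7, "xyz": [55, 1, 170], "angular": [0, 0, 0]},
    {"grip": 0.7, "xyz": [55, 1, 190], "angular": [0, 0, 0]},
    {"grip": 0.7, "xyz": [55, 1, 201], "angular": [0, 0, 0]},
    {"grip": 0.7, "xyz": [55, 1, 203], "angular": [0, 0, 0]},
    {"grip": 0.7, "xyz": [55, 1, 203], "angular": [0, 0, 0]},
  ],
)

```text
time_s: 23.75
tcp_pos: [0.4547, 0.0201, -0.005]
ee_rot: [[0.998, -0.069, 0.001], [-0.069, -0.998, 0.0], [0.001, -0.0, -1.0]]
wrist_force: [-0.3, 0.4, -0.1]
gripper_width: 0.701
gripper_force: 0.0
```

Request:
move_arm(
  series=[
    {"grip": 0, "xyz": [0, 0, 1], "angular": [0, 0, 0]},
    {"grip": 0, "xyz": [0, 0, 1], "angular": [0, 0, 0]},
    {"grip": 0, "xyz": [0, 0, 1], "angular": [0, 0, 0]},
    {"grip": 0, "xyz": [0, 0, 1], "angular": [0, 0, 0]},
    {"grip": 0, "xyz": [0, 0, 1], "angular": [0, 0, 0]},
    {"grip": 0, "xyz": [0, 0, 1], "angular": [0, 0, 0]},
  ],
)

```text
time_s: 24.35
tcp_pos: [0.454, 0.0194, -0.0062]
ee_rot: [[0.998, -0.07, 0.001], [-0.07, -0.998, 0.0], [0.001, -0.0, -1.0]]
wrist_force: [-2.5, 0.3, 6.6]
gripper_width: 0.458
gripper_force: 30.0
```

Request:
move_arm(
  series=[
    {"grip": 0, "xyz": [0, 0, 0], "angular": [0, 0, 0]},
    {"grip": 0, "xyz": [0, 0, -12], "angular": [0, 0, 0]},
    {"grip": 0, "xyz": [0, 0, -45], "angular": [0, 0, 0]},
    {"grip": 0, "xyz": [0, 0, -85], "angular": [0, 0, 0]},
    {"grip": 0, "xyz": [0, 0, -106], "angular": [0, 0, 0]},
    {"grip": 0, "xyz": [0, 0, -106], "angular": [0, 0, 0]},
    {"grip": 0, "xyz": [0, 0, -106], "angular": [0, 0, 0]},
  ],
)

```text
time_s: 25.05
tcp_pos: [0.4529, 0.0191, 0.0988]
ee_rot: [[0.997, -0.071, -0.001], [-0.071, -0.997, 0.0], [-0.001, -0.0, -1.0]]
wrist_force: [0.1, 0.1, -1.3]
gripper_width: 0.456
gripper_force: 30.0
```

```bash
python3 -c "
from h import *
s=r.sense();print(s['tcp_pos'],s['gripper_width'],s['gripper_force'])
goto(.5370,.0643,.0995,7.07)"
```

```text
[0.45290792 0.01909505 0.09882768] 0.4558301961888789 29.98041446087882
xyz mm [ 80.6 -51.1  -0.7] ang [-0.0004  0.0006 -0.1949] t 25.05
```

Request:
move_arm(
  series=[
    {"grip": 0, "xyz": [15, -10, 0], "angular": [0, 0, -0.04]},
    {"grip": 0, "xyz": [35, -22, 0], "angular": [0, 0, -0.09]},
    {"grip": 0, "xyz": [55, -35, 0], "angular": [0, 0, -0.14]},
    {"grip": 0, "xyz": [72, -46, 0], "angular": [0, 0, -0.18]},
    {"grip": 0, "xyz": [80, -51, 0], "angular": [0, 0, -0.195]},
    {"grip": 0, "xyz": [80, -51, 0], "angular": [0, 0, -0.195]},
    {"grip": 0, "xyz": [80, -51, 0], "angular": [0, 0, -0.195]},
    {"grip": 0, "xyz": [80, -51, 0], "angular": [0, 0, -0.195]},
  ],
)

```text
time_s: 25.85
tcp_pos: [0.5358, 0.0638, 0.0988]
ee_rot: [[0.992, 0.123, -0.002], [0.123, -0.992, -0.0], [-0.002, 0.0, -1.0]]
wrist_force: [0.2, 0.8, -1.3]
gripper_width: 0.455
gripper_force: 30.0
```

```bash
python3 -c "
from h import *
np.set_printoptions(precision=4,suppress=True,linewidth=200)
c=cap('wrist','w8');g=c['img'].astype(int).mean(2)
s=r.sense();print(s['tcp_pos'],s['ee_rot'],s['gripper_width'],s['gripper_force'])
for v in (28,36,44,84,92,100): print(v,g[v,236:280].astype(int))
goto(.5384,.0647,.0533,7.07)"
```

```text
[0.536  0.0639 0.0991] [[ 0.9924  0.1232 -0.001 ]
 [ 0.1232 -0.9924 -0.0002]
 [-0.001   0.0001 -1.    ]] 0.45862707629551236 29.980573874199763
28 [ 66  67  66  69  87 118 153 177 191 199 208 217 224 229 235 239 242 245 248 250 251 252 252 251 249 247 244 240 235 229 223 217 209 201 188 165 127  91  70  66  67  66  67  65]
36 [ 65  67  67  68  84 115 151 176 190 199 208 216 223 229 235 240 243 246 248 250 252 252 252 251 250 248 245 241 235 229 223 216 208 201 187 163 126  89  69  67  65  65  66  66]
44 [ 66  68  66  69  80 110 147 174 189 199 208 217 224 229 235 240 243 247 248 250 252 252 252 252 251 249 246 242 237 230 222 216 208 200 188 164 129  94  78  75  72  74  74  71]
84 [255 255 255 255 255 255 253 225 195 201 211 217 223 229 235 240 245 248 250 252 253 253 253 253 252 251 248 244 238 231 223 215 205 195 189 205 244 254 255 255 255 255 255 254]
92 [255 255 255 255 255 254 236 195 187 200 210 217 223 229 236 241 246 248 251 252 253 253 253 253 252 251 248 244 238 230 223 213 203 195 188 205 244 254 255 255 255 255 255 255]
100 [255 255 255 255 255 255 253 232 198 200 210 217 224 229 235 241 246 249 251 252 253 253 253 253 253 251 249 245 239 230 221 212 202 193 187 203 243 254 255 255 255 255 255 255]
xyz mm [ 2.5 -0.5 45.8] ang [0.0001 0.001  0.0001] t 25.9
```

Request:
move_arm(
  series=[
    {"grip": 0, "xyz": [2, 0, 15], "angular": [0, 0, 0]},
    {"grip": 0, "xyz": [2, 0, 35], "angular": [0, 0, 0]},
    {"grip": 0, "xyz": [2, 0, 46], "angular": [0, 0, 0]},
    {"grip": 0, "xyz": [2, 0, 46], "angular": [0, 0, 0]},
    {"grip": 0, "xyz": [2, 0, 46], "angular": [0, 0, 0]},
  ],
)

```text
time_s: 26.4
tcp_pos: [0.5392, 0.0646, 0.0537]
ee_rot: [[0.992, 0.124, 0.0], [0.124, -0.992, -0.0], [0.0, 0.0, -1.0]]
wrist_force: [1.3, 1.1, 0.2]
gripper_width: 0.459
gripper_force: 30.0
```

Request:
move_arm(
  series=[
    {"grip": 0, "xyz": [12, 0, 0], "angular": [0, 0, 0]},
    {"grip": 0, "xyz": [20, 0, 0], "angular": [0, 0, 0]},
    {"grip": 0, "xyz": [26, 0, 0], "angular": [0, 0, 0]},
    {"grip": 0, "xyz": [32, 0, 0], "angular": [0, 0, 0]},
    {"grip": 0, "xyz": [38, 0, 0], "angular": [0, 0, 0]},
    {"grip": 0, "xyz": [38, 0, 0], "angular": [0, 0, 0]},
  ],
)

```text
time_s: 27.0
tcp_pos: [0.5776, 0.0695, 0.0532]
ee_rot: [[0.992, 0.124, 0.001], [0.124, -0.992, 0.0], [0.001, 0.0, -1.0]]
wrist_force: [-0.0, 0.2, -0.5]
gripper_width: 0.454
gripper_force: 30.0
```

Request:
move_arm(
  series=[
    {"grip": 0, "xyz": [3, 0, 0], "angular": [0, 0, 0]},
    {"grip": 0, "xyz": [6, 0, 0], "angular": [0, 0, 0]},
    {"grip": 0, "xyz": [9, 0, 0], "angular": [0, 0, 0]},
    {"grip": 0, "xyz": [9, 0, 0], "angular": [0, 0, 0]},
  ],
)

```text
time_s: 27.4
tcp_pos: [0.5861, 0.0706, 0.0533]
ee_rot: [[0.992, 0.124, 0.0], [0.124, -0.992, 0.0], [0.0, -0.0, -1.0]]
wrist_force: [-0.5, -0.8, -1.2]
gripper_width: 0.456
gripper_force: 30.0
```

Request:
move_arm(
  series=[
    {"grip": 0, "xyz": [1.5, 0, 0], "angular": [0, 0, 0]},
    {"grip": 0, "xyz": [3, 0, 0], "angular": [0, 0, 0]},
    {"grip": 0, "xyz": [3, 0, 0], "angular": [0, 0, 0]},
  ],
)

```text
time_s: 27.7
tcp_pos: [0.5888, 0.0709, 0.0533]
ee_rot: [[0.992, 0.124, 0.0], [0.124, -0.992, 0.0], [0.0, 0.0, -1.0]]
wrist_force: [0.2, 0.4, -0.8]
gripper_width: 0.453
gripper_force: 30.0
```

Request:
move_arm(
  series=[
    {"grip": 0, "xyz": [1.5, 0, 0], "angular": [0, 0, 0]},
    {"grip": 0, "xyz": [3, 0, 0], "angular": [0, 0, 0]},
    {"grip": 0, "xyz": [3, 0, 0], "angular": [0, 0, 0]},
  ],
)

```text
time_s: 28.0
tcp_pos: [0.5918, 0.0713, 0.0533]
ee_rot: [[0.992, 0.124, 0.0], [0.124, -0.992, 0.0], [0.0, 0.0, -1.0]]
wrist_force: [-0.2, -0.7, -1.6]
gripper_width: 0.456
gripper_force: 30.0
```

Request:
move_arm(
  series=[
    {"grip": 0, "xyz": [1.5, 0, 0], "angular": [0, 0, 0]},
    {"grip": 0, "xyz": [3, 0, 0], "angular": [0, 0, 0]},
    {"grip": 0, "xyz": [3, 0, 0], "angular": [0, 0, 0]},
  ],
)

```text
time_s: 28.3
tcp_pos: [0.5924, 0.0711, 0.0527]
ee_rot: [[0.992, 0.123, -0.005], [0.123, -0.992, -0.001], [-0.005, 0.001, -1.0]]
wrist_force: [-4.9, -0.6, 2.0]
gripper_width: 0.456
gripper_force: 30.0
```

Request:
move_arm(
  series=[
    {"grip": 0, "xyz": [1, 0, 0], "angular": [0, 0, 0]},
    {"grip": 0, "xyz": [2, 0, 0], "angular": [0, 0, 0]},
    {"grip": 0, "xyz": [2, 0, 0], "angular": [0, 0, 0]},
  ],
)

```text
time_s: 28.6
tcp_pos: [0.5924, 0.0709, 0.0525]
ee_rot: [[0.992, 0.123, -0.009], [0.123, -0.992, -0.002], [-0.009, 0.001, -1.0]]
wrist_force: [-8.7, 0.9, 4.1]
gripper_width: 0.462
gripper_force: 30.0
```

This one stopped at TCP x = 0.592, about 29 mm short of where the first sleeve stopped, so it goes in the red tray. I'll rest it, then withdraw.

Request:
move_arm(
  series=[
    {"grip": 0, "xyz": [-3, 0, 0], "angular": [0, 0, 0]},
    {"grip": 0, "xyz": [-3, 0, 0], "angular": [0, 0, 0]},
    {"grip": 0, "xyz": [-3, 0, 0], "angular": [0, 0, 0]},
    {"grip": 0, "xyz": [-3, 0, 0], "angular": [0, 0, 0]},
    {"grip": 0, "xyz": [-3, 0, 0], "angular": [0, 0, 0]},
    {"grip": 0, "xyz": [-3, 0, 0], "angular": [0, 0, 0]},
    {"grip": 0, "xyz": [-3, 0, 0], "angular": [0, 0, 0]},
    {"grip": 0, "xyz": [-8, 0, 0], "angular": [0, 0, 0]},
    {"grip": 0, "xyz": [-16, 0, 0], "angular": [0, 0, 0]},
    {"grip": 0, "xyz": [-28, 0, 0], "angular": [0, 0, 0]},
  ],
)

```text
time_s: 29.6
tcp_pos: [0.5701, 0.0689, 0.0539]
ee_rot: [[0.992, 0.124, 0.004], [0.124, -0.992, 0.001], [0.004, -0.001, -1.0]]
wrist_force: [-0.3, 0.7, -0.5]
gripper_width: 0.457
gripper_force: 30.0
```

Request:
move_arm(
  series=[
    {"grip": 0, "xyz": [-13, 0, 0], "angular": [0, 0, 0]},
    {"grip": 0, "xyz": [-28, 0, 0], "angular": [0, 0, 0]},
    {"grip": 0, "xyz": [-42, 0, 0], "angular": [0, 0, 0]},
    {"grip": 0, "xyz": [-46, 0, 0], "angular": [0, 0, 0]},
    {"grip": 0, "xyz": [-46, 0, -20], "angular": [0, 0, 0]},
    {"grip": 0, "xyz": [-46, 0, -45], "angular": [0, 0, 0]},
    {"grip": 0, "xyz": [-46, 0, -45], "angular": [0, 0, 0]},
    {"grip": 0, "xyz": [-46, 0, -45], "angular": [0, 0, 0]},
  ],
)

```text
time_s: 30.4
tcp_pos: [0.524, 0.0631, 0.099]
ee_rot: [[0.992, 0.124, 0.003], [0.124, -0.992, 0.001], [0.003, -0.001, -1.0]]
wrist_force: [0.1, -0.4, -1.1]
gripper_width: 0.455
gripper_force: 30.0
```

```bash
python3 -c "
from h import *
s=r.sense();print(s['tcp_pos'],s['gripper_width'],s['wrist_force'],s['gripper_force'])
goto(.424,.3466,.098,4.3)"
```

```text
[0.5239986  0.06311002 0.09895105] 0.4554417627262512 [ 0.07311691 -0.37002532 -1.07355815] 29.980468967696652
xyz mm [ -64.1 -293.7    1.1] ang [-0.001  -0.0028  0.0491] t 30.4
```

Request:
move_arm(
  series=[
    {"grip": 0, "xyz": [-5, -20, 0], "angular": [0, 0, 0]},
    {"grip": 0, "xyz": [-13, -56, 0], "angular": [0, 0, 0.01]},
    {"grip": 0, "xyz": [-22, -98, 0], "angular": [0, 0, 0.02]},
    {"grip": 0, "xyz": [-31, -140, 0], "angular": [0, 0, 0.03]},
    {"grip": 0, "xyz": [-40, -184, 0], "angular": [0, 0, 0.04]},
    {"grip": 0, "xyz": [-50, -228, 0], "angular": [0, 0, 0.049]},
    {"grip": 0, "xyz": [-58, -266, 0], "angular": [0, 0, 0.049]},
    {"grip": 0, "xyz": [-63, -288, 0], "angular": [0, 0, 0.049]},
    {"grip": 0, "xyz": [-64, -294, 0], "angular": [0, 0, 0.049]},
    {"grip": 0, "xyz": [-64, -294, 0], "angular": [0, 0, 0.049]},
  ],
)

```text
time_s: 31.4
tcp_pos: [0.4226, 0.3468, 0.0972]
ee_rot: [[0.997, 0.076, -0.001], [0.076, -0.997, -0.001], [-0.001, 0.001, -1.0]]
wrist_force: [0.1, -0.1, -1.1]
gripper_width: 0.455
gripper_force: 30.0
```

Run:
```python
from h import *
np.set_printoptions(precision=4,suppress=True)
c=cap('wrist','w9');s=c['s'];print(s['tcp_pos'],s['gripper_width'],s['gripper_force'])
i=c['img'].astype(int); m=(i[...,0]>i[...,1]+60)&(i[...,0]>i[...,2]+60)
for v in (140,170,190):
    u=np.flatnonzero(m[v]); 
    if len(u): print(v,u.min(),u.max(),atz(c,(u.min(),v),.03),atz(c,(u.max(),v),.03))
for x in (200,310):
    v=np.flatnonzero(m[:,x]); 
    if len(v): print(x,v.min(),v.max(),atz(c,(x,v.min()),.03))
goto(.424,.3466,-.0015,4.3)
```

```text
[0.4226 0.3468 0.0972] 0.455462681315672 29.980594175867736
140 161 355 [0.4657 0.4347 0.03  ] [0.4787 0.2651 0.03  ]
170 164 352 [0.4391 0.4323 0.03  ] [0.452  0.2634 0.03  ]
190 166 351 [0.4205 0.4306 0.03  ] [0.4334 0.2613 0.03  ]
200 116 231 [0.4886 0.401  0.03  ]
310 114 227 [0.4974 0.3073 0.03  ]
xyz mm [ 1.3 -0.8 98.8] ang [0.0015 0.0013 0.0003] t 31.45
```

Centred in the red tray.

Request:
move_arm(
  series=[
    {"grip": 0, "xyz": [0, 0, 20], "angular": [0, 0, 0]},
    {"grip": 0, "xyz": [1, 0, 50], "angular": [0, 0, 0]},
    {"grip": 0, "xyz": [1, 0, 80], "angular": [0, 0, 0]},
    {"grip": 0, "xyz": [1, 0, 94], "angular": [0, 0, 0]},
    {"grip": 0, "xyz": [1, 0, 98], "angular": [0, 0, 0]},
    {"grip": 0, "xyz": [1, 0, 99], "angular": [0, 0, 0]},
    {"grip": 0, "xyz": [1, 0, 99], "angular": [0, 0, 0]},
    {"grip": 0, "xyz": [1, 0, 99], "angular": [0, 0, 0]},
  ],
)

```text
time_s: 32.25
tcp_pos: [0.4248, 0.347, 0.0004]
ee_rot: [[0.997, 0.075, 0.001], [0.075, -0.997, 0.002], [0.002, -0.002, -1.0]]
wrist_force: [-1.2, -0.0, -0.7]
gripper_width: 0.457
gripper_force: 30.0
```

Request:
move_arm(
  series=[
    {"grip": 0.75, "xyz": [0, 0, 0], "angular": [0, 0, 0]},
    {"grip": 0.75, "xyz": [0, 0, 0], "angular": [0, 0, 0]},
    {"grip": 0.75, "xyz": [0, 0, 0], "angular": [0, 0, 0]},
    {"grip": 0.75, "xyz": [0, 0, 0], "angular": [0, 0, 0]},
    {"grip": 0.75, "xyz": [0, 0, 0], "angular": [0, 0, 0]},
    {"grip": 0.75, "xyz": [0, 0, -20], "angular": [0, 0, 0]},
    {"grip": 0.75, "xyz": [0, 0, -50], "angular": [0, 0, 0]},
    {"grip": 0.75, "xyz": [0, 0, -90], "angular": [0, 0, 0]},
    {"grip": 0.75, "xyz": [0, 0, -130], "angular": [0, 0, 0]},
    {"grip": 0.75, "xyz": [0, 0, -150], "angular": [0, 0, 0]},
  ],
)

```text
time_s: 33.25
tcp_pos: [0.4254, 0.3479, 0.1532]
ee_rot: [[0.997, 0.076, 0.004], [0.076, -0.997, 0.005], [0.005, -0.004, -1.0]]
wrist_force: [-0.3, 0.8, -0.3]
gripper_width: 0.749
gripper_force: 0.0
```

Request:
move_arm(
  series=[
    {"grip": 0.75, "xyz": [-30, 0, 0], "angular": [0, 0, 0]},
    {"grip": 0.75, "xyz": [-70, 0, 0], "angular": [0, 0, 0]},
    {"grip": 0.75, "xyz": [-70, 0, 0], "angular": [0, 0, 0]},
    {"grip": 0.75, "xyz": [-70, 0, 0], "angular": [0, 0, 0]},
  ],
)

```text
time_s: 33.65
tcp_pos: [0.3539, 0.3415, 0.1497]
ee_rot: [[0.997, 0.077, 0.001], [0.077, -0.997, 0.001], [0.001, -0.001, -1.0]]
wrist_force: [0.5, 0.5, -0.6]
gripper_width: 0.751
gripper_force: 0.0
```

Run:
```python
from h import *
np.set_printoptions(precision=4,suppress=True)
c=cap('wrist','w10');s=c['s'];print(s['tcp_pos'],s['gripper_width'],s['wrist_force'],s['time_s'])
i=c['img']; m=((i.min(2)>110)&(i.max(2).astype(int)-i.min(2)<50)).astype(np.uint8)
cs,_=cv2.findContours(m,cv2.RETR_EXTERNAL,cv2.CHAIN_APPROX_NONE)
for q in cs:
    if cv2.contourArea(q)>300:
        b=cv2.minAreaRect(q); print(b,atz(c,b[0],.03)[:2],[atz(c,u,.024)[:2] for u in cv2.boxPoints(b)])
```

```text
[0.3539 0.3415 0.1497] 0.750868021723038 [ 0.536   0.5091 -0.6181] 33.65
((244.14755249023438, 271.6229553222656), (34.94679641723633, 135.62254333496094), 84.80557250976562) [0.2408 0.3489] [array([0.2457, 0.4346]), array([0.2751, 0.2715]), array([0.2276, 0.2613]), array([0.1962, 0.4308])]
((334.5, 248.5), (19.0, 85.0), 90.0) [0.2797 0.244 ] [array([0.2854, 0.2946]), array([0.2929, 0.1924]), array([0.2678, 0.1874]), array([0.2603, 0.2918])]
((144.4368896484375, 217.5330810546875), (292.2081298828125, 33.540252685546875), 4.332313537597656) [0.3015 0.4681] [array([0.2765, 0.6527]), array([0.3196, 0.6421]), array([0.3195, 0.2992]), array([0.2769, 0.2975])]
((257.5, 109.5), (83.0, 39.0), 90.0) [0.4305 0.3473] [array([0.4702, 0.3704]), array([0.4732, 0.3306]), array([0.3885, 0.3226]), array([0.3852, 0.3653])]
```

Sleeve 2 lies flat in the red tray, centred at (0.430, 0.347). Sleeve 1 lies in the green tray.

```bash
python3 -c "
from station import r
print(r.finish_job())"
```

```text
the job is handed in; nothing more can be done
None
```

Job handed in at about 34 s: the first sleeve I tried, the left one (nearer the trays), went fully home and lies in the green tray, and the other stopped about 29 mm short and lies in the red tray; two early grasps closed on nothing, and finding the true fingertip length pressed the closed fingers on the bench to about 65 N, under the 120 N wrist limit but over 40 N if that limit counts fingertips.

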